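Load the tile drying stand and open its air

TASK

Slide every clay tile up out of the slotted wooden rack and stand it on the ledge of the drying stand, leaning flat against the perforated panel, all of them side by side. Only when the last tile is there, fit the red handwheel fully down on the square spindle of the air valve, then turn it anticlockwise (seen from above) until the valve is fully open at its stop, and let go. Leave the mould, the bowl and the beaker where they are.

Things in the scene. Friction and masses are not known exactly. Their poses are not given: they have to be found in the camera images.
- tile0: thin flat tan clay tile, 55 wide (its y) x 110 tall (its z) x 8 thick (its x), about 95 g. Origin at the centre of its lower edge (55 x 8 mm end face); z runs up along the tile, x is the normal of its broad faces (both faces alike). It starts standing upright in one slot of the rack. Any of tile0 to tile4 may be absent (None).
- tile1: thin flat tan clay tile, 55 wide (its y) x 110 tall (its z) x 8 thick (its x), about 95 g. Origin at the centre of its lower edge (55 x 8 mm end face); z runs up along the tile, x is the normal of its broad faces (both faces alike). It starts standing upright in one slot of the rack. Any of tile0 to tile4 may be absent (None).
- tile2: thin flat tan clay tile, 55 wide (its y) x 110 tall (its z) x 8 thick (its x), about 95 g. Origin at the centre of its lower edge (55 x 8 mm end face); z runs up along the tile, x is the normal of its broad faces (both faces alike). It starts standing upright in one slot of the rack. Any of tile0 to tile4 may be absent (None).
- tile3: thin flat tan clay tile, 55 wide (its y) x 110 tall (its z) x 8 thick (its x), about 95 g. Origin at the centre of its lower edge (55 x 8 mm end face); z runs up along the tile, x is the normal of its broad faces (both faces alike). It starts standing upright in one slot of the rack. Any of tile0 to tile4 may be absent (None).
- tile4: thin flat tan clay tile, 55 wide (its y) x 110 tall (its z) x 8 thick (its x), about 95 g. Origin at the centre of its lower edge (55 x 8 mm end face); z runs up along the tile, x is the normal of its broad faces (both faces alike). It starts standing upright in one slot of the rack. Any of tile0 to tile4 may be absent (None).
- rack: fixed dark wooden slotted rack, 236 (x) x 95 (y) x 52 tall, origin under its centre. Five slots across it, at x = -90, -45, 0, 45, 90 mm, each 11 mm wide (x) and 61 mm long (y), floor 10 mm above the table, 42 mm deep; a tile in a slot has its normal along rack x, stands with its lower edge 10 mm and its top edge 120 mm above the table, so 68 mm of it shows above the rack.
- stand: fixed; green base 85 (x, -35 to 50) x 340 (y) x 22 tall, origin at table level below the corner; white dotted panel tilted 20 deg from vertical, with toe ledge. The panel faces stand +x (away from the robot), its top leans to -x. A tile in place has its lower edge on the ledge, a broad face on the panel; its top 50 mm sticks out past the panel's top. Fits five: y = -136, -68, 0, 68, 136.
- stand_seat (a point): middle of the corner where the stand's panel meets its ledge, 45 mm above the table; axes as stand. The corner runs along y, 170 mm each way. The panel face rises from it along (-0.342, 0, 0.940) for 60 mm; the ledge, square to it, runs along (0.940, 0, 0.342) for 34 mm. A tile in place: z along the panel, origin 4 mm out from the corner along the ledge.
- wheel: loose red handwheel, 250 g, flat on the table, bore down. Origin at the centre of its underside, z up. Square hub 34 x 34 (faces square to x and y), 52 tall; ring of outer diameter 100 and diagonal spokes within the lowest 12 mm, so 40 mm of hub is free to grip. Square bore from below 18.5 x 18.5, 31 deep, sides along x and y; any quarter-turn position fits.
- valve_base: fixed air valve: green block 70 x 70 x 40 mm with a dark bonnet (diameter 48) up to 62 mm above the table and steel pipe stubs to both sides (to y = +-68 mm, at 20 mm height, diameter up to 38). Origin under its centre, on the spindle's axis.
- spindle (a point): centre of the foot of the valve's brass square spindle, 65 mm above the table, on a round steel shoulder (diameter 42) on which the wheel's underside rests when fully down. The square is 16 x 16 mm, sides parallel to this point's x and y (which turn with it), rises 26 mm, the top 4 mm narrowed to 12 mm.
- valve (a joint): turn of the valve's spindle about the vertical, rad: 0 closed (start), grows anticlockwise seen from above, 1.571 at its stop = fully open. Friction about 0.08 N m, stays where it is left. The wheel has up to about 0.17 rad of play on the square.
- mould: bystander: white plaster mould block 90 x 130 x 50 mm, origin under its centre.
- bowl: bystander: steel bowl, 100 mm across, 50 mm tall, origin under its centre.
- beaker: bystander: white beaker, 60 mm across, 90 mm tall, origin under its centre.

How it is judged (in metres and radians):
On the way, in this order (a step that is already met when the one before it is completed fails the run):
1. every tile present stands on the ledge leaning against the panel, the valve still closed (y of tile0 in the frame of stand_seat between -0.155 and 0.155 m and x of tile0 in the frame of stand_seat between -0.008 and 0.018 m and z of tile0 in the frame of stand_seat between -0.008 and 0.01 m and angle between tile0's own z axis and vertical between 0.22 and 0.48 rad and angle between the x axis of each of tile0, tile1, tile2, tile3, tile4 and the x axis of stand_seat, either way round below 0.5 rad and linear speed of each of tile0, tile1, tile2, tile3, tile4 below 0.03 m/s and y of tile1 in the frame of stand_seat between -0.155 and 0.155 m and x of tile1 in the frame of stand_seat between -0.008 and 0.018 m and z of tile1 in the frame of stand_seat between -0.008 and 0.01 m and angle between tile1's own z axis and vertical between 0.22 and 0.48 rad and y of tile2 in the frame of stand_seat between -0.155 and 0.155 m and x of tile2 in the frame of stand_seat between -0.008 and 0.018 m and z of tile2 in the frame of stand_seat between -0.008 and 0.01 m and angle between tile2's own z axis and vertical between 0.22 and 0.48 rad and y of tile3 in the frame of stand_seat between -0.155 and 0.155 m and x of tile3 in the frame of stand_seat between -0.008 and 0.018 m and z of tile3 in the frame of stand_seat between -0.008 and 0.01 m and angle between tile3's own z axis and vertical between 0.22 and 0.48 rad and y of tile4 in the frame of stand_seat between -0.155 and 0.155 m and x of tile4 in the frame of stand_seat between -0.008 and 0.018 m and z of tile4 in the frame of stand_seat between -0.008 and 0.01 m and angle between tile4's own z axis and vertical between 0.22 and 0.48 rad and value of joint valve below 0.2 rad), for 0.2 s.
2. the handwheel is fully down on the spindle, the valve still closed (horizontal distance between wheel and spindle below 0.005 m and z of wheel in the frame of spindle between -0.005 and 0.005 m and angle between wheel's own z axis and vertical below 0.1 rad and value of joint valve below 0.3 rad), for 0.1 s.
3. the valve is turned fully open with the handwheel on (horizontal distance between wheel and spindle below 0.005 m and z of wheel in the frame of spindle between -0.005 and 0.005 m and angle between wheel's own z axis and vertical below 0.1 rad and value of joint valve above 1.4 rad), for 0.2 s.
At the end, for the whole second after the job is handed in: Every tile rests on the ledge (from the corner: within 155 mm along y, x -8 to 18 mm, z -8 to 10 mm), leaning 0.22 to 0.48 rad from vertical and facing as the panel; the wheel is level on the spindle within 5 mm of home; valve over 1.4 rad; all released, at rest (all of step 3 and y of tile0 in the frame of stand_seat between -0.155 and 0.155 m and x of tile0 in the frame of stand_seat between -0.008 and 0.018 m and z of tile0 in the frame of stand_seat between -0.008 and 0.01 m and angle between tile0's own z axis and vertical between 0.22 and 0.48 rad and angle between the x axis of each of tile0, tile1, tile2, tile3, tile4 and the x axis of stand_seat, either way round below 0.5 rad and linear speed of each of tile0, tile1, tile2, tile3, tile4, wheel below 0.03 m/s and y of tile1 in the frame of stand_seat between -0.155 and 0.155 m and x of tile1 in the frame of stand_seat between -0.008 and 0.018 m and z of tile1 in the frame of stand_seat between -0.008 and 0.01 m and angle between tile1's own z axis and vertical between 0.22 and 0.48 rad and y of tile2 in the frame of stand_seat between -0.155 and 0.155 m and x of tile2 in the frame of stand_seat between -0.008 and 0.018 m and z of tile2 in the frame of stand_seat between -0.008 and 0.01 m and angle between tile2's own z axis and vertical between 0.22 and 0.48 rad and y of tile3 in the frame of stand_seat between -0.155 and 0.155 m and x of tile3 in the frame of stand_seat between -0.008 and 0.018 m and z of tile3 in the frame of stand_seat between -0.008 and 0.01 m and angle between tile3's own z axis and vertical between 0.22 and 0.48 rad and y of tile4 in the frame of stand_seat between -0.155 and 0.155 m and x of tile4 in the frame of stand_seat between -0.008 and 0.018 m and z of tile4 in the frame of stand_seat between -0.008 and 0.01 m and angle between tile4's own z axis and vertical between 0.22 and 0.48 rad); the robot touches nothing.
It fails at once if the mould is moved more than 30 mm (distance of mould from where it was at the start of the episode above 0.03 m).
It fails at once if the bowl is moved more than 30 mm (distance of bowl from where it was at the start of the episode above 0.03 m).
It fails at once if the beaker is moved more than 30 mm (distance of beaker from where it was at the start of the episode above 0.03 m).
Of tile0, tile1, tile2, tile3, tile4 only 3 to 5 are there at a start; the rules pass over those that are not, and their reading is None.
At some moment in a run one of wheel may be knocked a few centimetres aside while the robot is not near it.
It also fails if it takes over 210 s, if anything falls off the work surface, if the arm or the gripper's body presses on something with over 40 N, if the wrist force passes 120 N, or if a joint passes its speed limit or range.

ROBOT

A 6-joint arm with a two-finger parallel gripper is mounted at the origin on the work surface. World frame = base frame: x ahead of the robot, y to its left, z up, the work surface at z = 0. Lengths are in m, angles in degrees, forces in N, time in s.
With the tool pointing down it reaches from about 0.375 to 0.825 m from the base axis. Payload 5.5 kg.
Tool frame: the origin (TCP) lies midway between the tips of the shut fingers; the grasp point (between the pads) lies 19 mm behind it; z points along the fingers, y is the direction in which the jaws open and shut (so a half turn about z gives the same grasp; the last joint's range is limited). The gripper opens to 85 mm and grips with 20 to 120 N. Pads are 22 mm wide; open, the fingers measure 114 mm over their backs; the gripper's body (76 mm by 85 mm) begins 54 mm behind the grasp point. The pads swing forward as they close: fully open they stand 13 mm farther back than shut.
Start: joints at [69.041, 17.962, -2.699, 69.339, 0, 90], TCP at [0.215, 0.56, 0.231] pointing down, gripper open.
Joint ranges: [-152.73, 152.73], [-39.44, 99.34], [-58.76, 71.6], [-118.89, 123.64], [-81.53, 83.1], [-180, 180]. Speed limits (degrees/s): [136.94, 136.94, 172.46, 180, 180, 180].

INTERFACE

Orientations are given as [roll, pitch, yaw] about the fixed x, y, z axes, in that order (R = Rz(yaw) Ry(pitch) Rx(roll)).
In Python, from rig import sensors, imaging, job_done, models gives the robot as it stands.
- The arm moves only by the shell command python3 -m jog 'ROWS' [OPENING]. ROWS is JSON, a list of rows, each a list of 6 numbers: the shift along the tool's x, y, z as a fraction of full scale, then the turn, a rotation vector about the tool's x, y, z as a fraction of full scale. A call has 1 to 5 rows; each row shifts and turns the commanded pose from where the row before left it, along the tool's axes as they then stand; what a row does not reach is not made up. Full scale, the value 1, is 3 cm for a shift and 0.1 rad for a turn. A row lasts 1/12 s, in which the tool goes at most 41.7 mm and 7.16 degrees, less where a joint would pass 70% of its speed; a pose out of reach is approached as far as the arm can. A call with a number of a shift or a turn outside -1 to 1 is refused whole. A call with a gripper value outside its range is refused whole. OPENING is the closure, from 0 (fully open) to 1 (shut), set as the call begins (- or left out, the last holds). The fingers move at their own pace and stop on an object; the grip force is fixed at half the most. Time passes only in rows, so rows that do not move let the fingers close. It gives the time, the measured TCP pose, the force and the opening at its end, in the units of the state.
- sensors.state(): the state, without advancing time (a new reading comes with each control period).
- imaging.grab_frame(name): name is "scene" or "side" or "wrist"; returns a dict with "image" (400x640x3 uint8, red, green, blue), "z_map" (400x640 float32, m along the optical axis (not along the pixel's ray), 0 where there is no reading), "mtx" (3x3 intrinsics, pixels), "position" and "rotation" of the camera in the world. Camera axes: x right, y down, z forward; pixel columns grow to the right and rows downward; lengths in m; the calibration is good to about 2 mm. A picture is of the moment at which its call begins.
- job_done(): hands the job in, once; it reports no verdict.
Trained networks look in the newest picture that a camera, given by its name, has taken for a name from the list of things; names that differ only in an ending like _2 or _b are one class to them, and where a whole thing is asked for, a point or a joint stands for the part that bears it (a point fixed in the world has none). Each returns a list of dicts, best first, with "p" (0 to 1); they miss things now and then, are a little off and sometimes report something else, mostly with a low value. They report only what shows in the picture. A call takes as long as a camera call.
- models.trace(name, camera): "pixels" (400x640 bool, what is visible of it) and "rect" ([left, top, width, height] in pixels, round what is visible of it).
The state is a dict: "time_s": time; "joints": joint angles; "dq": joint speeds; "joint_torque": joint torques, N m; "position": TCP position; "orientation": TCP orientation; "contact_force": force on the tool from outside, world axes, zero at the start; "wrist_torque": the same for the moment, N m; "width": opening from 0.0 (shut) to 1.0 (fully open).
Only numpy, scipy, OpenCV 4.12 (cv2) and the standard library are available. Lean on these libraries where they do the work, as an engineer would, in place of code of your own. Each camera call takes 0.05 s, during which the arm holds its last target. There are 200 camera calls.

## Working session

There is one attempt and no reset: what is moved stays moved. The work goes in short steps, Python scripts to look and compute and a shell command to move; the robot and the scene stay as the last step left them, time stands still between calls to the robot, and variables do not carry over. Pictures are saved under pics/ and viewed, about 12 in all and at most 16, crops included, and the job is handed in when it is done.

```bash
mkdir -p pics; ls; cat > h.py <<'E'
import numpy as np, cv2
from rig import sensors, imaging, models
def grab(cam,fn=None):
    f=imaging.grab_frame(cam)
    if fn: cv2.imwrite('pics/'+fn,f['image'][:,:,::-1])
    return f
def R(f):
    r=np.array(f['rotation'])
    return r if r.shape==(3,3) else None
def cloud(f):
    z=f['z_map'];K=np.array(f['mtx']);v,u=np.mgrid[:400,:640]
    P=np.stack([(u-K[0,2])/K[0,0]*z,(v-K[1,2])/K[1,1]*z,z],-1)
    W=P@R(f).T+np.array(f['position']); W[z==0]=np.nan
    return W
E
python3 - <<'E'
from h import *
print(sensors.state())
for c in ['scene','side']:
    f=grab(c,c+'0.png'); print(c,f['position'],f['rotation'],f['mtx'])
    W=cloud(f); np.save(c+'0.npy',W)
    for n in ['tile0','rack','stand','wheel','valve_base','spindle','mould','bowl','beaker']:
        for d in models.trace(n,c)[:6]:
            if d['p']<.3: continue
            Q=W[d['pixels']]; Q=Q[~np.isnan(Q[:,0])]
            if len(Q): print(n,round(d['p'],2),d['rect'],'med',np.median(Q,0).round(3),'lo',np.percentile(Q,3,0).round(3),'hi',np.percentile(Q,97,0).round(3))
E
```

```text
pics
{'time_s': 0.0, 'joints': array([ 6.90413848e+01,  1.80043066e+01, -2.75302311e+00,  6.93396931e+01,
        1.95710695e-04,  9.00004846e+01]), 'dq': array([ 0.08883299,  0.01018893,  0.0223325 ,  0.00749929,  0.04271327,
       -0.03897254]), 'joint_torque': array([ 1.43560133e-04, -5.39584494e+01,  3.39754093e+01,  1.91907532e-02,
        2.82483472e-05,  4.93060867e-06]), 'position': array([0.21441246, 0.55977488, 0.23044258]), 'orientation': array([-1.79902977e+02, -1.94889850e-04,  1.59040900e+02]), 'contact_force': array([ 1.0117678 , -0.42056112,  0.1546321 ]), 'wrist_torque': array([ 0.00623462,  0.00253274, -0.03950696]), 'width': 0.9996376350348846}
scene [ 0.89563203 -0.38472244  0.81791508] [-145.37334751   -0.91173989   39.35604031] [[375.01250446   0.         317.52468441]
 [  0.         375.01250446 195.49537984]
 [  0.           0.           1.        ]]Traceback (most recent call last):
  File "<stdin>", line 5, in <module>
  File "h.py", line 13, in cloud
    W=P@R(f).T+np.array(f['position']); W[z==0]=np.nan
        ^^^^^^
AttributeError: 'NoneType' object has no attribute 'T'
```

```bash
python3 - <<'E'
s=open('h.py').read()
a=s.index('def R(f)');b=s.index('def cloud')
s=s[:a]+"""from scipy.spatial.transform import Rotation as Ro
def R(f): return Ro.from_euler('xyz',f['rotation'],degrees=True).as_matrix()
"""+s[b:]
open('h.py','w').write(s)
E
python3 - <<'E'
from h import *
for c in ['scene','side']:
    f=grab(c,c+'0.png'); print(c,f['position'],f['rotation'])
    W=cloud(f); np.save(c+'0.npy',W)
    for n in ['tile0','rack','stand','wheel','valve_base','spindle','mould','bowl','beaker']:
        for d in models.trace(n,c)[:6]:
            if d['p']<.3: continue
            Q=W[d['pixels']]; Q=Q[~np.isnan(Q[:,0])]
            if len(Q): print(n,round(d['p'],2),d['rect'],'med',np.median(Q,0).round(3),'lo',np.percentile(Q,3,0).round(3),'hi',np.percentile(Q,97,0).round(3))
E
```

```text
scene [ 0.89563203 -0.38472244  0.81791508] [-145.37334751   -0.91173989   39.35604031]
tile0 0.91 [141.6, 236.7, 30.2, 29.2] med [ 0.421 -0.32   0.099] lo [ 0.415 -0.344  0.066] hi [ 0.424 -0.294  0.121]
tile0 0.83 [179.7, 281.4, 29.8, 32.9] med [ 0.555 -0.333  0.093] lo [ 0.549 -0.356  0.043] hi [ 0.558 -0.308  0.121]
tile0 0.65 [192.7, 295.1, 33.2, 35.6] med [ 0.6   -0.337  0.087] lo [ 0.594 -0.361  0.018] hi [ 0.603 -0.311  0.122]
tile0 0.57 [156.4, 249.3, 27.7, 32.0] med [ 0.466 -0.322  0.098] lo [ 0.459 -0.346  0.06 ] hi [ 0.469 -0.298  0.122]
tile0 0.56 [164.8, 260.0, 33.2, 34.7] med [ 0.51  -0.327  0.094] lo [ 0.503 -0.352  0.051] hi [ 0.514 -0.301  0.122]
rack 0.87 [140.3, 238.0, 105.7, 111.4] med [ 0.554 -0.349  0.052] lo [ 0.403 -0.379  0.002] hi [ 0.627 -0.277  0.056]
stand 0.97 [262.9, 142.8, 101.4, 135.0] med [ 0.594 -0.02   0.053] lo [ 0.552 -0.158  0.007] hi [0.642 0.166 0.101]
wheel 0.88 [278.5, 147.3, 34.3, 31.6] med [0.447 0.086 0.014] lo [0.398 0.05  0.001] hi [0.478 0.134 0.054]
valve_base 0.55 [189.2, 298.1, 37.6, 31.3] med [ 0.6   -0.337  0.085] lo [ 0.593 -0.3
[... 1818 characters left out ...]
0.626 0.158 0.101]
spindle 0.58 [246.6, 156.4, 10.2, 4.4] med [0.488 0.301 0.069] lo [0.472 0.286 0.064] hi [0.505 0.32  0.091]
mould 0.81 [327.3, 153.1, 39.1, 34.5] med [0.757 0.137 0.048] lo [0.709 0.083 0.007] hi [0.821 0.213 0.053]
mould 0.61 [325.1, 268.8, 18.7, 38.8] med [ 0.457 -0.326  0.088] lo [ 0.454 -0.352  0.028] hi [ 0.464 -0.299  0.121]
bowl 0.86 [388.6, 208.4, 31.7, 28.9] med [ 0.792 -0.145  0.033] lo [ 0.734 -0.205  0.006] hi [ 0.823 -0.116  0.051]
bowl 0.57 [296.8, 265.2, 109.3, 73.4] med [ 0.48  -0.364  0.044] lo [ 0.387 -0.384  0.003] hi [ 0.61  -0.282  0.055]
beaker 0.94 [363.1, 170.3, 20.4, 34.3] med [ 0.776 -0.007  0.063] lo [ 0.756 -0.023  0.002] hi [0.81  0.063 0.091]
```

View pics/scene0.png

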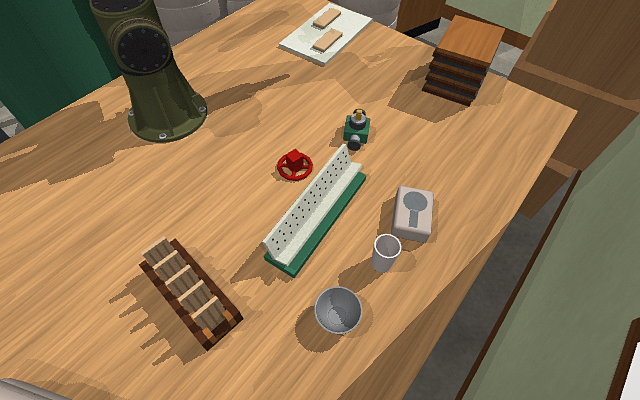

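View pics/side0.png

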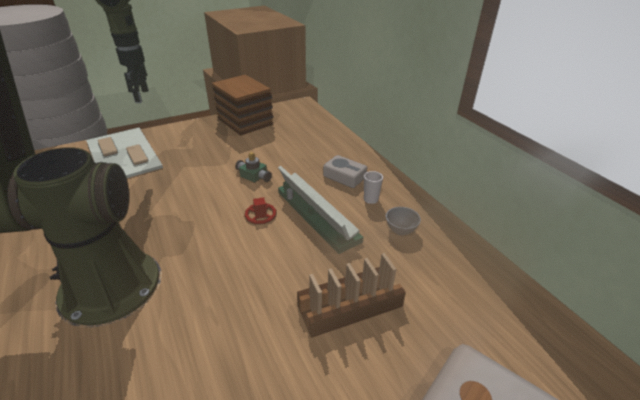

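The pictures show all five tiles in the rack, the stand centre-left (about 315,210 in scene), the wheel at 295,165 and the valve at 357,125. Next I fit the rack and stand poses.

```bash
python3 - <<'E'
from h import *
W=np.load('scene0.npy'); S=np.load('side0.npy')
# rack yaw / tile tops
for nm,A in [('scene',W),('side',S)]:
    P=A.reshape(-1,3); m=(P[:,2]>.116)&(P[:,2]<.126)&(P[:,0]>.38)&(P[:,0]<.64)&(P[:,1]<-.27)&(P[:,1]>-.4)
    T=P[m]; T=T[np.argsort(T[:,0])]
    for g in np.split(T,np.where(np.diff(T[:,0])>.015)[0]+1):
        if len(g)>5: print(nm,'tiletop',len(g),g.mean(0).round(4),g.min(0).round(3),g.max(0).round(3))
    m=(P[:,2]>.047)&(P[:,2]<.058)&(P[:,0]>.36)&(P[:,0]<.66)&(P[:,1]<-.25)&(P[:,1]>-.43)
    r=cv2.minAreaRect(P[m][:,:2].astype(np.float32)*1000); print(nm,'rack top',r)
# panel: from scene, normals by gradient
P=W.reshape(-1,3); m=(P[:,0]>.5)&(P[:,0]<.66)&(abs(P[:,1])<.2)&(P[:,2]>.045)&(P[:,2]<.12)
Q=P[m]; rng=np.random.default_rng(0); best=0
for _ in range(2000):
    a,b,c=Q[rng.choice(len(Q),3)]; n=np.cross(b-a,c-a); l=np.linalg.norm(n)
    if l<1e-6: continue
    n/=l
    if n[0]<0:n=-n
    if not .25<n[2]<.45: continue
    k=(abs((Q-a)@n)<.002)
    if k.sum()>best: best=k.sum();K=k
I=Q[K]; c=I.mean(0); n=np.linalg.svd(I-c)[2][2]; n*=np.sign(n[0])
print('panel',best,len(Q),'n',n.round(3),'tilt',np.degrees(np.arcsin(n[2])),'yaw',np.degrees(np.arctan2(n[1],n[0])),'c',c)
yaw=np.arctan2(n[1],n[0]); t=np.array([-np.sin(yaw),np.cos(yaw)]); s=I[:,:2]@t
print('along',np.percentile(s,[0,1,99,100]),'z',I[:,2].min(),I[:,2].max())
off=(n@c-n[2]*.045)/np.hypot(n[0],n[1]); mid=(np.percentile(s,.5)+np.percentile(s,99.5))/2
print('seat',off*np.array([np.cos(yaw),np.sin(yaw)])+mid*t)
for nm,A in [('scene',W),('side',S)]:
  P=A.reshape(-1,3)
  m=(np.hypot(P[:,0]-.49,P[:,1]-.305)<.06)
  for lo,hi in [(.08,.095),(.062,.069)]:
    q=P[m&(P[:,2]>lo)&(P[:,2]<hi)]; print(nm,'spindle',lo,len(q),q.mean(0).round(4),q.min(0).round(4),q.max(0).round(4))
  m=(np.hypot(P[:,0]-.44,P[:,1]-.09)<.08); q=P[m&(P[:,2]>.046)&(P[:,2]<.06)]
  print(nm,'hub',len(q),q.mean(0).round(4),cv2.minAreaRect(q[:,:2].astype(np.float32)*1000))
  q=P[m&(P[:,2]>.008)&(P[:,2]<.016)]; print(nm,'ring',len(q),cv2.minAreaRect(q[:,:2].astype(np.float32)*1000))
E
```

```text
scene tiletop 131 [ 0.4185 -0.3182  0.1199] [ 0.41  -0.345  0.116] [ 0.425 -0.291  0.123]
scene tiletop 140 [ 0.4632 -0.3229  0.1199] [ 0.454 -0.349  0.116] [ 0.469 -0.296  0.124]
scene tiletop 141 [ 0.5079 -0.3272  0.12  ] [ 0.501 -0.354  0.116] [ 0.514 -0.3    0.124]
scene tiletop 146 [ 0.5524 -0.3322  0.12  ] [ 0.545 -0.358  0.116] [ 0.559 -0.304  0.123]
scene tiletop 162 [ 0.5973 -0.3362  0.12  ] [ 0.59  -0.363  0.116] [ 0.604 -0.308  0.123]
scene rack top ((507.2132263183594, -326.841064453125), (92.99579620361328, 237.19354248046875), 84.26408386230469)
side tiletop 91 [ 0.4154 -0.3204  0.1203] [ 0.409 -0.347  0.116] [ 0.421 -0.291  0.123]
side tiletop 94 [ 0.46   -0.3253  0.1198] [ 0.454 -0.352  0.116] [ 0.468 -0.296  0.123]
side tiletop 87 [ 0.5047 -0.3302  0.1204] [ 0.499 -0.356  0.116] [ 0.511 -0.302  0.123]
side tiletop 86 [ 0.5494 -0.3344  0.1202] [ 0.543 -0.361  0.117] [ 0.556 -0.305  0.124]
side tiletop 84 [ 0.5943 -0.339   0.12  ] [ 0.588 -0.365  0.116] [ 0.601 -0.307  0.124]
side rack top ((505.5651550292969, -327.9255065917969), (97.7984619140625, 236.94300842285156)
[... 437 characters left out ...]
6  0.3278 0.0688]
scene hub 150 [0.439  0.092  0.0523] ((437.4148254394531, 93.18814086914062), (35.09696578979492, 37.33393096923828), 81.26571655273438)
scene ring 339 ((440.8101806640625, 90.59886932373047), (97.88519287109375, 90.36100769042969), 46.76001739501953)
side spindle 0.08 28 [0.4904 0.304  0.0868] [0.4814 0.2948 0.0805] [0.5011 0.3111 0.0932]
side spindle 0.062 57 [0.4873 0.2988 0.0652] [0.4671 0.2811 0.0621] [0.5109 0.327  0.0684]
side hub 98 [0.4357 0.0896 0.0521] ((436.4696044921875, 91.94940185546875), (38.888763427734375, 34.28610610961914), 79.03079223632812)
side ring 247 ((434.5202941894531, 88.21517944335938), (86.61160278320312, 96.20600891113281), 66.04361724853516)
```

```bash
cat >> h.py <<'E'
def cur():
    s=sensors.state(); return np.array(s['position']),Ro.from_euler('xyz',s['orientation'],degrees=True)
def row(p0,r0,p1,r1,N):
    w=(r0.inv()*r1).as_rotvec()/N; A=np.zeros((3,3))
    for k in range(N): A+=Ro.from_rotvec(w*k).as_matrix()
    s=np.linalg.solve(A,r0.inv().apply(np.array(p1)-p0))
    return [round(float(v),2) for v in s/.03]+[round(float(v),3) for v in w/.1]
def plan(wps,start=None):
    p,r=start or cur()
    for lab,q,rr,*n in wps:
        q=np.array(q,float); w=np.abs((r.inv()*rr).as_rotvec()).max()
        N=n[0] if n else max(1,int(np.ceil(max(np.linalg.norm(q-p)/.026,w/.085))))
        print(lab,'x%d'%N,row(p,r,q,rr,N)); p,r=q,rr
E_=lambda a,b,c: Ro.from_euler('xyz',[a,b,c],degrees=True)
SY=np.radians(6.5); UX=np.array([np.cos(SY),np.sin(SY),0]); UY=np.array([-UX[1],UX[0],0]); Z=np.array([0,0,1.])
SEAT=np.array([.584,.0086,.045]); U=.940*Z-.342*UX; L=.940*UX+.342*Z
RR=E_(180,0,84.26); RS=Ro.from_matrix(np.stack([np.cross(L,-U),L,-U],1))
TX=[(.417,-.319),(.4617,-.324),(.5063,-.3286),(.551,-.3333),(.5957,-.3377)]
def pt(i,z): return np.array([*TX[i],z])
def ps(y,up,gap=.002,g=.075): return SEAT+y*UY+L*(.004+gap)+U*(g+up)
E
python3 - <<'E'
from h import *
print(RS.as_euler('xyz',degrees=True))
plan([('mid',[.5,.1,.30],E_(180,0,120)),('above',pt(4,.22),RR),('down',pt(4,.085),RR)])
E
```

```text
[ 1.60007106e+02 -1.27222187e-14  9.65000000e+01]
mid x21 [-0.83, -0.28, -0.11, -0.0, -0.0, 0.324]
above x18 [-0.84, -0.01, 0.15, -0.0, -0.0, 0.347]
down x6 [0.0, -0.0, 0.75, 0.0, 0.0, 0.0]
```

```bash
R1='' ; python3 -m jog '[[-0.83,-0.28,-0.11,0,0,0.324],[-0.83,-0.28,-0.11,0,0,0.324],[-0.83,-0.28,-0.11,0,0,0.324],[-0.83,-0.28,-0.11,0,0,0.324],[-0.83,-0.28,-0.11,0,0,0.324]]' 0.7
python3 -m jog '[[-0.83,-0.28,-0.11,0,0,0.324],[-0.83,-0.28,-0.11,0,0,0.324],[-0.83,-0.28,-0.11,0,0,0.324],[-0.83,-0.28,-0.11,0,0,0.324],[-0.83,-0.28,-0.11,0,0,0.324]]'
python3 -m jog '[[-0.83,-0.28,-0.11,0,0,0.324],[-0.83,-0.28,-0.11,0,0,0.324],[-0.83,-0.28,-0.11,0,0,0.324],[-0.83,-0.28,-0.11,0,0,0.324],[-0.83,-0.28,-0.11,0,0,0.324]]'
python3 -m jog '[[-0.83,-0.28,-0.11,0,0,0.324],[-0.83,-0.28,-0.11,0,0,0.324],[-0.83,-0.28,-0.11,0,0,0.324],[-0.83,-0.28,-0.11,0,0,0.324],[-0.83,-0.28,-0.11,0,0,0.324]]'
python3 -m jog '[[0,0,0,0,0,0],[0,0,0,0,0,0]]'
python3 - <<'E'
from h import *
f=grab('wrist','w0.png'); print(f['position'],f['rotation'],cur()[0])
plan([('above',pt(4,.22),RR)])
E
```

```text
time_s: 1.47
position: [0.3109, 0.4695, 0.2479]
orientation: [180.0, 0.0, 149.7]
contact_force: [0.6, -0.1, -1.2]
width: 0.311
time_s: 1.88
position: [0.3906, 0.365, 0.2645]
orientation: [180.0, 0.0, 140.4]
contact_force: [0.3, 0.8, -0.5]
width: 0.3
time_s: 2.3
position: [0.4523, 0.2491, 0.2811]
orientation: [180.0, 0.0, 131.1]
contact_force: [0.2, 0.2, 0.3]
width: 0.298
time_s: 2.72
position: [0.4945, 0.1248, 0.2976]
orientation: [180.0, 0.0, 121.8]
contact_force: [0.5, -0.4, 0.4]
width: 0.293
time_s: 2.88
position: [0.4944, 0.1251, 0.2975]
orientation: [180.0, -0.0, 121.8]
contact_force: [-0.3, 0.2, 0.1]
width: 0.295
[0.45598301 0.18546874 0.44108433] [ 1.63489485e+02 -6.88437258e-02  3.18577198e+01] [0.49414192 0.12594342 0.29736259]
above x19 [-0.85, -0.03, 0.14, 0.0, -0.0, 0.346]
```

View pics/w0.png

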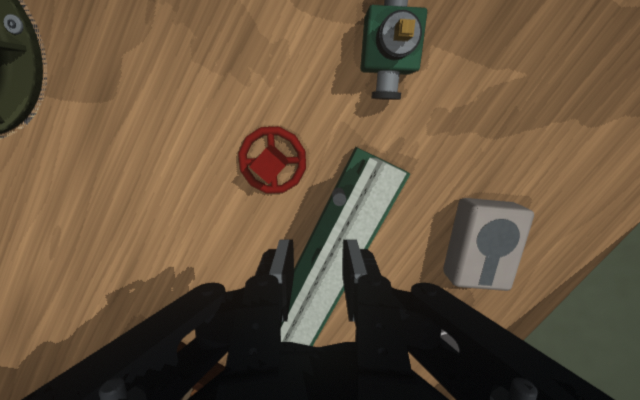

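The wrist view shows the valve at (400,35), the wheel at (272,160), the stand below the fingers and the mould at (495,240). Moves track to within 1 mm, so I go for the first tile.

```bash
python3 -m jog '[[-0.85,-0.03,0.14,0,0,0.346],[-0.85,-0.03,0.14,0,0,0.346],[-0.85,-0.03,0.14,0,0,0.346],[-0.85,-0.03,0.14,0,0,0.346],[-0.85,-0.03,0.14,0,0,0.346]]' >/dev/null
python3 -m jog '[[-0.85,-0.03,0.14,0,0,0.346],[-0.85,-0.03,0.14,0,0,0.346],[-0.85,-0.03,0.14,0,0,0.346],[-0.85,-0.03,0.14,0,0,0.346],[-0.85,-0.03,0.14,0,0,0.346]]' >/dev/null
python3 -m jog '[[-0.85,-0.03,0.14,0,0,0.346],[-0.85,-0.03,0.14,0,0,0.346],[-0.85,-0.03,0.14,0,0,0.346],[-0.85,-0.03,0.14,0,0,0.346],[-0.85,-0.03,0.14,0,0,0.346]]' >/dev/null
python3 -m jog '[[-0.85,-0.03,0.14,0,0,0.346],[-0.85,-0.03,0.14,0,0,0.346],[-0.85,-0.03,0.14,0,0,0.346],[-0.85,-0.03,0.14,0,0,0.346],[0,0,0,0,0,0]]' 
python3 -m jog '[[0,0,0,0,0,0],[0,0,0,0,0,0]]' | head -3
python3 - <<'E'
from h import *
plan([('down',pt(4,.085),RR)])
f=grab('wrist','w1.png');W=cloud(f);P=W.reshape(-1,3)
P=P[(P[:,2]>.114)&(P[:,2]<.127)&(P[:,0]>.38)&(P[:,0]<.64)&(P[:,1]<-.28)&(P[:,1]>-.39)]
T=P[np.argsort(P[:,0])]
for g in np.split(T,np.where(np.diff(T[:,0])>.015)[0]+1):
    if len(g)>20: print(len(g),np.median(g,0).round(4),((g.max(0)+g.min(0))/2).round(4))
E
```

```text
time_s: 4.6
position: [0.593, -0.3422, 0.2156]
orientation: [-179.9, 0.0, 84.1]
contact_force: [-0.8, 0.9, -0.7]
width: 0.296
time_s: 4.77
position: [0.594, -0.3382, 0.2172]
orientation: [-180.0, -0.1, 84.3]
down x6 [0.0, 0.01, 0.73, -0.001, -0.002, 0.003]
992 [ 0.418  -0.318   0.1205] [ 0.4161 -0.3193  0.1184]
891 [ 0.4623 -0.3221  0.1206] [ 0.4609 -0.3236  0.1184]
802 [ 0.5067 -0.3266  0.1207] [ 0.5055 -0.3282  0.1186]
705 [ 0.551  -0.3307  0.1209] [ 0.5503 -0.3324  0.1185]
580 [ 0.5953 -0.3356  0.121 ] [ 0.5951 -0.3368  0.1187]
```

```bash
python3 -m jog '[[0,0.02,0.73,0,0,0],[0,0.01,0.73,0,0,0],[0,0.01,0.73,0,0,0],[0,0.01,0.73,0,0,0],[0,0.01,0.73,0,0,0]]' | head -3
python3 -m jog '[[0,0,0.73,0,0,0],[0,0,0,0,0,0]]'
python3 -m jog '[[0,0,0,0,0,0],[0,0,0,0,0,0],[0,0,0,0,0,0],[0,0,0,0,0,0]]' 1
python3 -m jog '[[0,0,0,0,0,0],[0,0,0,0,0,0]]'
python3 - <<'E'
from h import *
y=.136
plan([('lift',pt(4,.28),RR),('swing',ps(y,.12),RS),('pre',ps(y,.03),RS),('seat',ps(y,0),RS)])
E
```

```text
time_s: 5.23
position: [0.596, -0.3381, 0.1077]
orientation: [180.0, -0.0, 84.4]
time_s: 5.4
position: [0.5931, -0.3366, 0.0817]
orientation: [-179.6, -0.2, 84.4]
contact_force: [-1.1, 1.1, -0.5]
width: 0.295
time_s: 5.73
position: [0.5964, -0.3402, 0.088]
orientation: [179.9, 0.1, 84.3]
contact_force: [-0.1, -0.3, -1.2]
width: 0.082
time_s: 5.9
position: [0.5957, -0.3401, 0.087]
orientation: [179.9, 0.0, 84.2]
contact_force: [0.4, -0.4, -0.7]
width: 0.084
lift x8 [0.01, -0.0, -0.8, 0.001, 0.001, -0.0]
swing x19 [0.83, -0.17, 0.07, -0.183, 0.02, -0.111]
pre x4 [0.0, -0.0, 0.75, 0.0, 0.0, 0.0]
seat x2 [0.0, -0.0, 0.5, 0.0, 0.0, 0.0]
```

```bash
python3 -m jog '[[0,0,-0.5,0,0,0],[0,0,-0.8,0,0,0],[0,0,-0.85,0,0,0],[0,0,-0.85,0,0,0],[0,0,-0.85,0,0,0]]' 
python3 -m jog '[[0,0,-0.85,0,0,0],[0,0,-0.85,0,0,0],[0,0,-0.6,0,0,0],[0,0,-0.2,0,0,0]]' | head -3
python3 -m jog '[[0.83,-0.17,0.07,-0.183,0.02,-0.111],[0.83,-0.17,0.07,-0.183,0.02,-0.111],[0.83,-0.17,0.07,-0.183,0.02,-0.111],[0.83,-0.17,0.07,-0.183,0.02,-0.111],[0.83,-0.17,0.07,-0.183,0.02,-0.111]]' | head -1
python3 -m jog '[[0.83,-0.17,0.07,-0.183,0.02,-0.111],[0.83,-0.17,0.07,-0.183,0.02,-0.111],[0.83,-0.17,0.07,-0.183,0.02,-0.111],[0.83,-0.17,0.07,-0.183,0.02,-0.111],[0.83,-0.17,0.07,-0.183,0.02,-0.111]]' | head -1
python3 -m jog '[[0.83,-0.17,0.07,-0.183,0.02,-0.111],[0.83,-0.17,0.07,-0.183,0.02,-0.111],[0.83,-0.17,0.07,-0.183,0.02,-0.111],[0.83,-0.17,0.07,-0.183,0.02,-0.111],[0.83,-0.17,0.07,-0.183,0.02,-0.111]]' | head -1
python3 -m jog '[[0.83,-0.17,0.07,-0.183,0.02,-0.111],[0.83,-0.17,0.07,-0.183,0.02,-0.111],[0.83,-0.17,0.07,-0.183,0.02,-0.111],[0.83,-0.17,0.07,-0.183,0.02,-0.111],[0,0,0,0,0,0]]' 
python3 -m jog '[[0,0,0,0,0,0],[0,0,0,0,0,0]]'
python3 - <<'E'
from h import *
y=.136; g=.077
plan([('pre',ps(y,.03,g=g),RS),('seat',ps(y,0,g=g),RS)])
f=grab('wrist','w2.png'); W=cloud(f);P=W.reshape(-1,3)
E
```

```text
time_s: 6.32
position: [0.5951, -0.3398, 0.203]
orientation: [180.0, -0.0, 84.2]
contact_force: [1.9, -0.5, -1.5]
width: 0.085
time_s: 6.65
position: [0.5965, -0.3406, 0.2808]
orientation: [179.7, 0.1, 84.2]
time_s: 7.07
time_s: 7.48
time_s: 7.9
time_s: 8.32
position: [0.5038, 0.1359, 0.2227]
orientation: [160.1, -0.1, 96.7]
contact_force: [-0.4, -0.5, -1.4]
width: 0.084
time_s: 8.48
position: [0.5064, 0.1327, 0.2244]
orientation: [160.0, -0.0, 96.5]
contact_force: [0.0, 0.4, 0.1]
width: 0.081
pre x4 [0.03, 0.03, 0.69, -0.001, -0.0, -0.002]
seat x2 [0.0, -0.0, 0.5, 0.0, 0.0, 0.0]
```

View pics/w2.png

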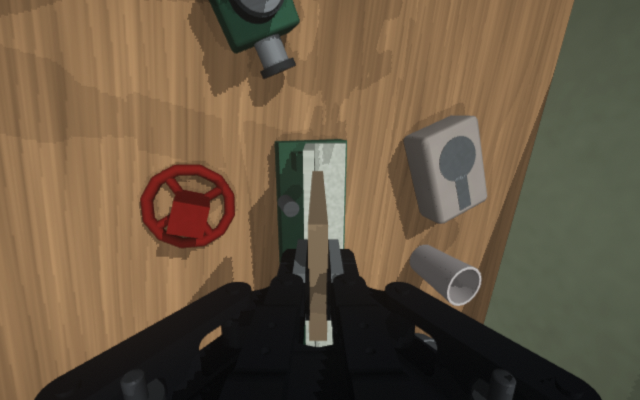

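The tile is held square between the fingers (bottom end near (318,175)), over the stand's ledge, with the wheel at (188,207). I lower it now.

```bash
python3 -m jog '[[0.04,0.03,0.69,0,0,0],[0.03,0.03,0.69,0,0,0],[0.03,0.03,0.69,0,0,0],[0.03,0.03,0.69,0,0,0],[0,0,0,0,0,0]]'
python3 -m jog '[[0,0,0.3,0,0,0],[0,0,0.3,0,0,0],[0,0,0.2,0,0,0],[0,0,0,0,0,0]]'
python3 -m jog '[[0,0,0.1,0,0,0],[0,0,0.1,0,0,0],[0,0,0,0,0,0]]'
python3 -m jog '[[0,0,0,0,0,0],[0,0,0,0,0,0]]'
python3 - <<'E'
from h import *
y=.136; g=.077
plan([('seat',ps(y,0,g=g),RS,1)])
E
```

```text
time_s: 8.95
position: [0.5368, 0.1388, 0.1443]
orientation: [160.3, 0.0, 96.3]
contact_force: [-1.1, -0.0, -0.2]
width: 0.084
time_s: 9.28
position: [0.5457, 0.1411, 0.1248]
orientation: [160.0, -0.0, 96.4]
contact_force: [-1.3, -0.4, -0.7]
width: 0.083
time_s: 9.53
position: [0.5482, 0.1419, 0.1201]
orientation: [160.0, -0.1, 96.5]
contact_force: [-0.1, 0.2, -0.3]
width: 0.086
time_s: 9.7
position: [0.5479, 0.1418, 0.1202]
orientation: [160.0, -0.0, 96.5]
contact_force: [-0.4, -0.3, -0.4]
width: 0.081
seat x1 [-0.01, -0.01, 0.02, 0.005, -0.006, -0.007]
```

```bash
for i in 1; do python3 -m jog '[[0,0,0.05,0,0,0],[0,0,0.03,0,0,0],[0,0,0,0,0,0]]'|grep -E 'pos|force'
python3 -m jog '[[0,0,0.05,0,0,0],[0,0,0,0,0,0]]'|grep -E 'pos|force'
python3 -m jog '[[0,0,0.05,0,0,0],[0,0,0,0,0,0]]'|grep -E 'pos|force'; done
```

```text
position: [0.5487, 0.142, 0.1201]
contact_force: [-15.9, -3.3, 24.5]
position: [0.5495, 0.1421, 0.1202]
contact_force: [-24.5, -4.6, 39.5]
position: [0.55, 0.1422, 0.1203]
contact_force: [-36.2, -7.3, 57.4]
```

```bash
python3 -m jog '[[0,0,-0.15,0,0,0],[0,0,0,0,0,0]]'|grep -E 'pos|force'
python3 -m jog '[[0,0,0,0,0,0],[0,0,0,0,0,0],[0,0,0,0,0,0],[0,0,0,0,0,0]]' 0.7
python3 -m jog '[[0,0,-0.3,0,0,0],[0,0,-0.6,0,0,0],[0,0,-0.8,0,0,0],[0,0,-0.8,0,0,0],[0,0,-0.4,0,0,0]]'|grep -E 'pos|force'
python3 -m jog '[[0,0,0,0,0,0],[0,0,0,0,0,0]]'|grep -E 'pos|force'
python3 - <<'E'
from h import *
f=grab('scene'); cv2.imwrite('pics/s1.png',cv2.resize(f['image'][80:330,130:450,::-1],None,fx=2.4,fy=2.4))
W=cloud(f); P=W[(~np.isnan(W[...,0]))]
D=P-(SEAT+.136*UY); a=D@UY; n=D@L; h=D@U; m=(abs(a)<.024)&(h>.005)&(h<.115)&(n>-.03)&(n<.04)
for lo in (.005,.035,.07,.09): k=m&(h>lo)&(h<lo+.02); print(lo,k.sum(),np.median(n[k]).round(4) if k.any() else None)
k=(abs(a)<.05)&(h>.075)&(h<.12)&(abs(n)<.03); print('y range rel',a[k].min(),a[k].max(),'hmax',h[k].max())
plan([('swing back',pt(3,.25),RR),('down',pt(3,.086),RR)])
E
```

```text
position: [0.5489, 0.1421, 0.1212]
contact_force: [0.2, -1.0, -0.3]
time_s: 10.78
position: [0.5481, 0.1417, 0.1185]
orientation: [160.0, -0.0, 96.5]
contact_force: [0.3, 0.8, -0.1]
width: 0.3
position: [0.5189, 0.1385, 0.2039]
contact_force: [1.5, 0.2, -0.7]
position: [0.5191, 0.1385, 0.2017]
contact_force: [0.4, -0.3, -0.0]
0.005 94 0.0119
0.035 97 0.0092
0.07 103 0.0058
0.09 114 0.004
y range rel -0.025722101691288208 0.03260919394888854 hmax 0.11331720531293255
swing back x19 [-0.83, 0.06, -0.08, 0.183, -0.02, 0.111]
down x7 [0.0, -0.0, 0.78, 0.0, 0.0, 0.0]
```

View pics/s1.png

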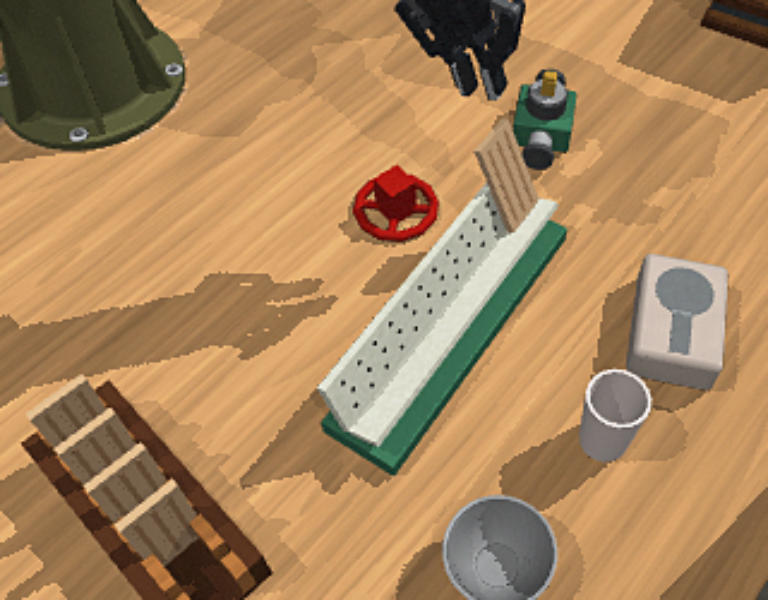

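Tile 1 stands in place at the far end, top near (500,150) in the crop, with four still in the rack. Its lower edge sits about 4 mm off the panel, because I pressed it too far down the ledge, so the next ones get a smaller gap and less press.

```bash
python3 -m jog '[[-0.83,0.06,-0.08,0.183,-0.02,0.111],[-0.83,0.06,-0.08,0.183,-0.02,0.111],[-0.83,0.06,-0.08,0.183,-0.02,0.111],[-0.83,0.06,-0.08,0.183,-0.02,0.111],[-0.83,0.06,-0.08,0.183,-0.02,0.111]]' | head -1
python3 -m jog '[[-0.83,0.06,-0.08,0.183,-0.02,0.111],[-0.83,0.06,-0.08,0.183,-0.02,0.111],[-0.83,0.06,-0.08,0.183,-0.02,0.111],[-0.83,0.06,-0.08,0.183,-0.02,0.111],[-0.83,0.06,-0.08,0.183,-0.02,0.111]]' | head -1
python3 -m jog '[[-0.83,0.06,-0.08,0.183,-0.02,0.111],[-0.83,0.06,-0.08,0.183,-0.02,0.111],[-0.83,0.06,-0.08,0.183,-0.02,0.111],[-0.83,0.06,-0.08,0.183,-0.02,0.111],[-0.83,0.06,-0.08,0.183,-0.02,0.111]]' | head -1
python3 -m jog '[[-0.83,0.06,-0.08,0.183,-0.02,0.111],[-0.83,0.06,-0.08,0.183,-0.02,0.111],[-0.83,0.06,-0.08,0.183,-0.02,0.111],[-0.83,0.06,-0.08,0.183,-0.02,0.111],[0,0,0,0,0,0]]' | head -1
python3 -m jog '[[0,0,0,0,0,0],[0,0,0,0,0,0],[0,0,0,0,0,0]]' | head -3
python3 - <<'E'
from h import *
y=.068; g=.076
plan([('down',pt(3,.086),RR),('lift',pt(3,.28),RR),('swing',ps(y,.12,0,g),RS),('seat',ps(y,0,0,g),RS)])
E
```

```text
time_s: 11.83
time_s: 12.25
time_s: 12.67
time_s: 13.08
time_s: 13.33
position: [0.549, -0.3331, 0.2476]
orientation: [-179.9, -0.1, 84.3]
down x7 [-0.0, 0.01, 0.77, -0.002, -0.001, 0.001]
lift x8 [0.0, 0.0, -0.81, 0.0, 0.0, 0.0]
swing x16 [0.84, -0.1, 0.09, -0.217, 0.023, -0.132]
seat x5 [-0.0, 0.0, 0.8, 0.0, 0.0, 0.0]
```

```bash
python3 -m jog '[[0,0.02,0.77,0,0,0],[0,0.01,0.77,0,0,0],[0,0.01,0.77,0,0,0],[0,0.01,0.77,0,0,0],[0,0.01,0.77,0,0,0]]' | head -1
python3 -m jog '[[0,0.01,0.77,0,0,0],[0,0.01,0.77,0,0,0],[0,0,0,0,0,0],[0,0,0,0,0,0]]' |grep -E 'pos|force'
python3 -m jog '[[0,0,0,0,0,0],[0,0,0,0,0,0],[0,0,0,0,0,0],[0,0,0,0,0,0],[0,0,0,0,0,0]]' 1 
python3 -m jog '[[0,0,-0.5,0,0,0],[0,0,-0.8,0,0,0],[0,0,-0.85,0,0,0],[0,0,-0.85,0,0,0],[0,0,-0.85,0,0,0]]' |grep -E 'force'
python3 -m jog '[[0,0,-0.85,0,0,0],[0,0,-0.85,0,0,0],[0,0,-0.6,0,0,0],[0,0,-0.3,0,0,0]]' |grep -E 'pos|force|wid'
python3 -m jog '[[0.84,-0.1,0.09,-0.217,0.023,-0.132],[0.84,-0.1,0.09,-0.217,0.023,-0.132],[0.84,-0.1,0.09,-0.217,0.023,-0.132],[0.84,-0.1,0.09,-0.217,0.023,-0.132],[0.84,-0.1,0.09,-0.217,0.023,-0.132]]' | head -1
python3 -m jog '[[0.84,-0.1,0.09,-0.217,0.023,-0.132],[0.84,-0.1,0.09,-0.217,0.023,-0.132],[0.84,-0.1,0.09,-0.217,0.023,-0.132],[0.84,-0.1,0.09,-0.217,0.023,-0.132],[0.84,-0.1,0.09,-0.217,0.023,-0.132]]' | head -1
python3 -m jog '[[0.84,-0.1,0.09,-0.217,0.023,-0.132],[0.84,-0.1,0.09,-0.217,0.023,-0.132],[0.84,-0.1,0.09,-0.217,0.023,-0.132],[0.84,-0.1,0.09,-0.217,0.023,-0.132],[0.84,-0.1,0.09,-0.217,0.023,-0.132]]' | head -1
python3 -m jog '[[0.84,-0.1,0.09,-0.217,0.023,-0.132],[0,0,0,0,0,0],[0,0,0,0,0,0],[0,0,0,0,0,0]]'
python3 - <<'E'
from h import *
y=.068; g=.076
plan([('seat',ps(y,0.03,0,g),RS)])
E
```

```text
time_s: 13.75
position: [0.5506, -0.3328, 0.086]
contact_force: [0.2, 0.2, 0.9]
time_s: 14.5
position: [0.5522, -0.3346, 0.0887]
orientation: [179.9, 0.0, 84.2]
contact_force: [-3.6, 3.3, 7.7]
width: 0.084
contact_force: [0.8, -0.4, -0.7]
position: [0.5531, -0.3352, 0.2844]
contact_force: [0.7, 0.2, -0.3]
width: 0.084
time_s: 15.67
time_s: 16.08
time_s: 16.5
time_s: 16.83
position: [0.5119, 0.0684, 0.2328]
orientation: [160.0, 0.0, 96.5]
contact_force: [0.2, -0.2, -1.4]
width: 0.083
seat x4 [0.0, 0.01, 0.77, -0.001, 0.002, -0.0]
```

```bash
python3 -m jog '[[0,0.01,0.77,0,0,0],[0,0.01,0.77,0,0,0],[0,0.01,0.77,0,0,0],[0,0.01,0.77,0,0,0]]'|grep -E 'pos|force'
python3 -m jog '[[0,0,0.3,0,0,0],[0,0,0.3,0,0,0],[0,0,0.2,0,0,0],[0,0,0.1,0,0,0],[0,0,0,0,0,0]]'|grep -E 'pos|force'
python3 -m jog '[[0,0,0.05,0,0,0],[0,0,0,0,0,0]]'|grep -E 'pos|force'
python3 -m jog '[[0,0,0.03,0,0,0],[0,0,0,0,0,0]]'|grep -E 'pos|force'
```

```text
position: [0.5456, 0.071, 0.1458]
contact_force: [0.8, 0.5, -0.7]
position: [0.5543, 0.0731, 0.1218]
contact_force: [0.3, -0.4, -1.2]
position: [0.5547, 0.0733, 0.1215]
contact_force: [-6.2, -1.3, 10.8]
position: [0.555, 0.0733, 0.1215]
contact_force: [-14.4, -1.9, 22.1]
```

```bash
python3 -m jog '[[0,0,-0.06,0,0,0],[0,-0.05,0,0,0,0],[0,0,0,0,0,0]]'|grep -E 'pos|force'
python3 -m jog '[[0,-0.05,0,0,0,0],[0,0,0,0,0,0]]'|grep -E 'pos|force'
python3 -m jog '[[0,-0.05,0,0,0,0],[0,0,0,0,0,0]]'|grep -E 'pos|force'
python3 -m jog '[[0,-0.05,0,0,0,0],[0,0,0,0,0,0]]'|grep -E 'pos|force'
```

```text
position: [0.5528, 0.0733, 0.1208]
contact_force: [-4.1, -0.6, 6.5]
position: [0.5523, 0.0732, 0.1206]
contact_force: [-1.6, -0.2, 6.2]
position: [0.5516, 0.0731, 0.1204]
contact_force: [2.4, 0.6, 5.3]
position: [0.5515, 0.0731, 0.1204]
contact_force: [7.9, 1.0, 2.2]
```

```bash
python3 - <<'E'
from h import *
d=cur()[0]-ps(.068,0,0,.076); print('n',d@L,'u',d@U,'y',d@UY)
E
python3 -m jog '[[0,0,0,0,0,0],[0,0,0,0,0,0],[0,0,0,0,0,0],[0,0,0,0,0,0]]' 0.7 |grep -E 'pos|force|wid'
python3 -m jog '[[0,0,-0.3,0,0,0],[0,0,-0.6,0,0,0],[0,0,-0.8,0,0,0],[0,0,-0.8,0,0,0],[0,0,-0.4,0,0,0]]'|grep -E 'pos|force'
python3 -m jog '[[0,0,0,0,0,0],[0,0,0,0,0,0]]'|grep -E 'pos|force'
cat > chk.py <<'E'
from h import *
import sys
for c in ['scene','wrist']:
  W=cloud(grab(c)); P=W[(~np.isnan(W[...,0]))]
  for y in map(float,sys.argv[1:]):
    D=P-(SEAT+y*UY); a=D@UY; n=D@L; h=D@U; k=(abs(a)<.022)&(h>.01)&(h<.1)&(n>-.002)&(n<.03)
    if k.sum()<30: print(c,y,'few'); continue
    p=np.polyfit(h[k],n[k],1); r=n[k]-np.polyval(p,h[k]); 
    q=(abs(D@UY)<.05)&(h>.07)&(h<.125)&(abs(n)<.03)
    print(c,y,k.sum(),'face at bottom %.4f lean %.3f rad rms %.4f'%(p[1],np.radians(20)-p[0],r.std()),'top h %.4f'%np.percentile(h[q],99),'y ctr %.4f'%(np.percentile(a[q],[1,99]).mean()))
E
python3 chk.py .136 .068
python3 - <<'E'
from h import *
plan([('swing back',pt(2,.25),RR),('down',pt(2,.086),RR)])
E
```

```text
n -0.0017455478488658228 u 0.003375077621362242 y -0.00021575014798850758
position: [0.5469, 0.0726, 0.1171]
contact_force: [0.5, -0.9, 0.1]
width: 0.301
position: [0.5184, 0.0694, 0.2029]
contact_force: [0.6, -0.7, 0.8]
position: [0.5188, 0.0694, 0.2008]
contact_force: [-1.0, 0.2, -0.3]
scene 0.136 378 face at bottom 0.0135 lean 0.445 rad rms 0.0013 top h 0.1123 y ctr -0.0096
scene 0.068 374 face at bottom 0.0080 lean 0.354 rad rms 0.0009 top h 0.1122 y ctr 0.0119
wrist 0.136 393 face at bottom 0.0123 lean 0.445 rad rms 0.0001 top h 0.1131 y ctr -0.0098
wrist 0.068 few
swing back x16 [-0.83, -0.01, -0.12, 0.216, -0.023, 0.132]
down x7 [0.0, -0.0, 0.78, 0.0, 0.0, 0.0]
```

Tile 2 is right (lean 0.354). Tile 1 leans 0.445 rad, which is inside the limit but close to it, so I regrip and reseat it now.

```bash
python3 - <<'E'
from h import *
g=.079; plan([('side',ps(.136,.09,-.001,g),RS),('down',ps(.136,0,-.001,g),RS),])
E
```

```text
side x3 [0.76, 0.06, -0.05, -0.006, 0.002, -0.001]
down x4 [0.0, -0.0, 0.75, 0.0, 0.0, 0.0]
```

```bash
python3 -m jog '[[0.76,0.06,-0.05,0,0,0],[0.76,0.06,-0.05,0,0,0],[0.76,0.06,-0.05,0,0,0],[0,0,0,0,0,0],[0,0,0,0,0,0]]'|grep -E 'pos|force'
python3 -m jog '[[0,0,0.6,0,0,0],[0,0,0.75,0,0,0],[0,0,0.75,0,0,0],[0,0,0.6,0,0,0],[0,0,0.3,0,0,0]]'|grep -E 'pos|force'
python3 -m jog '[[0,0,0,0,0,0],[0,0,0,0,0,0],[0,0,0,0,0,0],[0,0,0,0,0,0]]' 1 |grep -E 'pos|force|wid'
python3 -m jog '[[0,0,-0.1,0,0,0],[0,0,-0.1,0,0,0],[0,-0.1,0,0,0,0],[0,0,0,0,0,0]]' |grep -E 'pos|force'
python3 -m jog '[[0,0,0,0,0,0],[0,0,0,0,0,0]]'|grep -E 'pos|force'
```

```text
position: [0.5136, 0.1385, 0.2045]
contact_force: [-0.0, -0.4, 0.2]
position: [0.5434, 0.1396, 0.1179]
contact_force: [-0.4, -1.1, -0.0]
position: [0.5452, 0.1412, 0.1224]
contact_force: [-0.2, -0.3, 0.3]
width: 0.083
position: [0.541, 0.141, 0.1274]
contact_force: [2.3, 0.9, 1.8]
position: [0.5411, 0.141, 0.127]
contact_force: [2.2, 0.2, 1.7]
```

Already touching the panel lightly. I lower to the ledge and release.

```bash
python3 -m jog '[[0,0,0.1,0,0,0],[0,0,0.07,0,0,0],[0,0,0,0,0,0],[0,0,0,0,0,0]]' |grep -E 'pos|force'
python3 -m jog '[[0,0,0.05,0,0,0],[0,0,0,0,0,0]]'|grep -E 'pos|force'
python3 -m jog '[[0,-0.05,0.03,0,0,0],[0,0,0,0,0,0]]'|grep -E 'pos|force'
```

```text
position: [0.5431, 0.1411, 0.1216]
contact_force: [7.1, 1.7, -0.8]
position: [0.5435, 0.1411, 0.1203]
contact_force: [7.3, 1.7, -0.9]
position: [0.5436, 0.1412, 0.1199]
contact_force: [8.2, 1.1, 0.8]
```

```bash
python3 -m jog '[[0,0,0.05,0,0,0],[0,0,0,0,0,0]]'|grep -E 'pos|force'
python3 -m jog '[[0,0,0.05,0,0,0],[0,0,0,0,0,0]]'|grep -E 'pos|force'
python3 -m jog '[[0,0,0,0,0,0],[0,0,0,0,0,0],[0,0,0,0,0,0],[0,0,0,0,0,0]]' 0.7 |grep -E 'pos|force|wid'
python3 -m jog '[[0,0,-0.3,0,0,0],[0,0,-0.6,0,0,0],[0,0,-0.8,0,0,0],[0,0,-0.8,0,0,0],[0,0,-0.4,0,0,0]]'|grep -E 'pos|force'
python3 -m jog '[[0,0,0,0,0,0],[0,0,0,0,0,0]]'|grep -E 'pos|force'
python3 chk.py .136 .068
python3 - <<'E'
from h import *
plan([('swing back',pt(2,.25),RR)])
E
```

```text
position: [0.5439, 0.1413, 0.1193]
contact_force: [-0.6, 0.2, 12.3]
position: [0.5442, 0.1414, 0.1193]
contact_force: [-11.2, -3.1, 31.1]
position: [0.5407, 0.1405, 0.1142]
contact_force: [0.2, -0.6, 0.6]
width: 0.301
position: [0.5125, 0.1376, 0.2]
contact_force: [1.5, 0.3, -0.1]
position: [0.5129, 0.1377, 0.198]
contact_force: [0.1, 0.9, 0.3]
scene 0.136 354 face at bottom 0.0080 lean 0.359 rad rms 0.0017 top h 0.1122 y ctr -0.0083
scene 0.068 376 face at bottom 0.0082 lean 0.359 rad rms 0.0010 top h 0.1124 y ctr 0.0114
wrist 0.136 few
wrist 0.068 few
swing back x19 [-0.82, -0.0, -0.1, 0.182, -0.019, 0.111]
```

```bash
python3 -m jog '[[-0.82,0,-0.1,0.182,-0.019,0.111],[-0.82,0,-0.1,0.182,-0.019,0.111],[-0.82,0,-0.1,0.182,-0.019,0.111],[-0.82,0,-0.1,0.182,-0.019,0.111],[-0.82,0,-0.1,0.182,-0.019,0.111]]' | head -1
python3 -m jog '[[-0.82,0,-0.1,0.182,-0.019,0.111],[-0.82,0,-0.1,0.182,-0.019,0.111],[-0.82,0,-0.1,0.182,-0.019,0.111],[-0.82,0,-0.1,0.182,-0.019,0.111],[-0.82,0,-0.1,0.182,-0.019,0.111]]' | head -1
python3 -m jog '[[-0.82,0,-0.1,0.182,-0.019,0.111],[-0.82,0,-0.1,0.182,-0.019,0.111],[-0.82,0,-0.1,0.182,-0.019,0.111],[-0.82,0,-0.1,0.182,-0.019,0.111],[-0.82,0,-0.1,0.182,-0.019,0.111]]' | head -1
python3 -m jog '[[-0.82,0,-0.1,0.182,-0.019,0.111],[-0.82,0,-0.1,0.182,-0.019,0.111],[-0.82,0,-0.1,0.182,-0.019,0.111],[-0.82,0,-0.1,0.182,-0.019,0.111],[0,0,0,0,0,0]]' | head -1
python3 -m jog '[[0,0,0,0,0,0],[0,0,0,0,0,0],[0,0,0,0,0,0]]' | head -3
python3 - <<'E'
from h import *
y=0; g=.078
plan([('down',pt(2,.086),RR),('lift',pt(2,.28),RR)])
plan([('swing',ps(y,.12,0,g),RS)],(pt(2,.283),RR))
E
```

```text
time_s: 23.78
time_s: 24.2
time_s: 24.62
time_s: 25.03
time_s: 25.28
position: [0.5076, -0.3286, 0.2493]
orientation: [180.0, -0.1, 84.3]
down x7 [-0.0, -0.01, 0.78, 0.0, -0.003, 0.001]
lift x8 [0.0, 0.0, -0.81, 0.0, 0.0, 0.0]
swing x13 [0.85, 0.01, 0.14, -0.267, 0.029, -0.163]
```

```bash
python3 -m jog '[[0,0,0.78,0,0,0],[0,-0.01,0.78,0,0,0],[0,-0.01,0.78,0,0,0],[0,-0.01,0.78,0,0,0],[0,-0.01,0.78,0,0,0]]' | head -1
python3 -m jog '[[0,0,0.78,0,0,0],[0,0,0.78,0,0,0],[0,0,0,0,0,0],[0,0,0,0,0,0]]' |grep -E 'pos|force'
python3 -m jog '[[0,0,0,0,0,0],[0,0,0,0,0,0],[0,0,0,0,0,0],[0,0,0,0,0,0],[0,0,0,0,0,0]]' 1 
python3 -m jog '[[0,0,-0.5,0,0,0],[0,0,-0.8,0,0,0],[0,0,-0.85,0,0,0],[0,0,-0.85,0,0,0],[0,0,-0.85,0,0,0]]' |grep -E 'force'
python3 -m jog '[[0,0,-0.85,0,0,0],[0,0,-0.85,0,0,0],[0,0,-0.6,0,0,0],[0,0,-0.3,0,0,0]]' |grep -E 'pos|force|wid'
python3 -m jog '[[0.85,0.01,0.14,-0.267,0.029,-0.163],[0.85,0.01,0.14,-0.267,0.029,-0.163],[0.85,0.01,0.14,-0.267,0.029,-0.163],[0.85,0.01,0.14,-0.267,0.029,-0.163],[0.85,0.01,0.14,-0.267,0.029,-0.163]]' | head -1
python3 -m jog '[[0.85,0.01,0.14,-0.267,0.029,-0.163],[0.85,0.01,0.14,-0.267,0.029,-0.163],[0.85,0.01,0.14,-0.267,0.029,-0.163],[0.85,0.01,0.14,-0.267,0.029,-0.163],[0.85,0.01,0.14,-0.267,0.029,-0.163]]' | head -1
python3 -m jog '[[0.85,0.01,0.14,-0.267,0.029,-0.163],[0.85,0.01,0.14,-0.267,0.029,-0.163],[0.85,0.01,0.14,-0.267,0.029,-0.163],[0,0,0,0,0,0],[0,0,0,0,0,0]]'
python3 -m jog '[[0,0,0,0,0,0]]' | head -3
python3 - <<'E'
from h import *
y=0; g=.078
plan([('seat',ps(y,0.03,0,g),RS,4)])
E
```

```text
time_s: 25.7
position: [0.506, -0.3279, 0.0855]
contact_force: [-0.1, -0.9, 1.1]
time_s: 26.45
position: [0.5075, -0.3298, 0.0882]
orientation: [179.8, -0.0, 84.3]
contact_force: [-3.1, 2.5, 6.7]
width: 0.079
contact_force: [0.9, -0.6, -0.7]
position: [0.5081, -0.3305, 0.2839]
contact_force: [0.9, -0.2, -1.3]
width: 0.084
time_s: 27.62
time_s: 28.03
time_s: 28.45
position: [0.5188, 0.003, 0.2288]
orientation: [160.0, -0.0, 96.7]
contact_force: [0.7, 0.2, -0.1]
width: 0.085
time_s: 28.53
position: [0.5198, 0.0018, 0.2294]
orientation: [159.9, -0.0, 96.5]
seat x4 [-0.0, 0.01, 0.73, 0.003, -0.002, 0.002]
```

```bash
python3 -m jog '[[0,0.01,0.73,0,0,0],[0,0.01,0.73,0,0,0],[0,0.01,0.73,0,0,0],[0,0.01,0.73,0,0,0]]'|grep -E 'pos|force'
python3 -m jog '[[0,0,0.3,0,0,0],[0,0,0.3,0,0,0],[0,0,0.2,0,0,0],[0,0,0.1,0,0,0],[0,0,0,0,0,0]]'|grep -E 'pos|force'
python3 -m jog '[[0,0,0.05,0,0,0],[0,0,0,0,0,0]]'|grep -E 'pos|force'
python3 -m jog '[[0,-0.05,0,0,0,0],[0,-0.05,0,0,0,0],[0,0,0,0,0,0]]'|grep -E 'pos|force'
python3 - <<'E'
from h import *
d=cur()[0]-ps(0,0,0,.076); print('n',d@L,'u',d@U,'y',d@UY)
E
```

```text
position: [0.5519, 0.0042, 0.1471]
contact_force: [0.4, 0.7, -0.6]
position: [0.5599, 0.0063, 0.1219]
contact_force: [0.1, -0.5, -0.4]
position: [0.5607, 0.0067, 0.1212]
contact_force: [-0.2, -0.1, -1.2]
position: [0.5591, 0.0065, 0.1209]
contact_force: [3.4, 0.7, -0.2]
n -0.0015520309829650761 u 0.0038939985341531675 y 0.0007373710387214492
```

```bash
python3 -m jog '[[0,-0.03,0.04,0,0,0],[0,0,0,0,0,0]]'|grep -E 'pos|force'
python3 -m jog '[[0,0,0.04,0,0,0],[0,0,0,0,0,0]]'|grep -E 'pos|force'
python3 -m jog '[[0,-0.03,0.04,0,0,0],[0,0,0,0,0,0]]'|grep -E 'pos|force'
```

```text
position: [0.5593, 0.0064, 0.1199]
contact_force: [5.5, 0.9, 2.2]
position: [0.5595, 0.0065, 0.1198]
contact_force: [-5.0, 1.0, 18.8]
position: [0.5596, 0.0065, 0.1198]
contact_force: [-11.2, 0.0, 31.2]
```

Seated on the ledge. I release and go back for the next tile.

```bash
python3 -m jog '[[0,0,-0.06,0,0,0],[0,-0.06,0,0,0,0],[0,0,0,0,0,0]]'|grep -E 'pos|force'
python3 -m jog '[[0,0,0,0,0,0],[0,0,0,0,0,0],[0,0,0,0,0,0],[0,0,0,0,0,0]]' 0.7 |grep -E 'pos|force|wid'
python3 -m jog '[[0,0,-0.3,0,0,0],[0,0,-0.6,0,0,0],[0,0,-0.8,0,0,0],[0,0,-0.8,0,0,0],[0,0,-0.4,0,0,0]]'|grep -E 'pos|force'
python3 -m jog '[[0,0,0,0,0,0],[0,0,0,0,0,0]]'|grep -E 'pos|force'
python3 chk.py 0
python3 - <<'E'
from h import *
y=-.068; g=.078
plan([('swing back',pt(1,.25),RR),('down',pt(1,.086),RR)])
plan([('swing',ps(y,.12,0,g),RS)],(pt(1,.283),RR))
E
```

```text
position: [0.559, 0.0064, 0.1202]
contact_force: [6.5, 1.5, 7.6]
position: [0.5531, 0.006, 0.1153]
contact_force: [0.2, 0.4, -0.2]
width: 0.299
position: [0.5249, 0.0024, 0.2011]
contact_force: [0.2, 0.4, -0.1]
position: [0.5253, 0.0025, 0.1991]
contact_force: [0.1, 0.4, -0.4]
scene 0.0 423 face at bottom 0.0086 lean 0.364 rad rms 0.0009 top h 0.1122 y ctr 0.0122
wrist 0.0 few
swing back x13 [-0.83, -0.15, -0.17, 0.267, -0.03, 0.163]
down x7 [0.0, -0.0, 0.78, 0.0, 0.0, 0.0]
swing x11 [0.78, 0.17, 0.19, -0.316, 0.034, -0.192]
```

```bash
python3 -m jog '[[-0.83,-0.15,-0.17,0.267,-0.03,0.163],[-0.83,-0.15,-0.17,0.267,-0.03,0.163],[-0.83,-0.15,-0.17,0.267,-0.03,0.163],[-0.83,-0.15,-0.17,0.267,-0.03,0.163],[-0.83,-0.15,-0.17,0.267,-0.03,0.163]]' | head -1
python3 -m jog '[[-0.83,-0.15,-0.17,0.267,-0.03,0.163],[-0.83,-0.15,-0.17,0.267,-0.03,0.163],[-0.83,-0.15,-0.17,0.267,-0.03,0.163],[-0.83,-0.15,-0.17,0.267,-0.03,0.163],[-0.83,-0.15,-0.17,0.267,-0.03,0.163]]' | head -1
python3 -m jog '[[-0.83,-0.15,-0.17,0.267,-0.03,0.163],[-0.83,-0.15,-0.17,0.267,-0.03,0.163],[-0.83,-0.15,-0.17,0.267,-0.03,0.163],[0,0,0,0,0,0],[0,0,0,0,0,0]]' | head -1
python3 -m jog '[[0,0,0,0,0,0],[0,0,0,0,0,0]]' | head -3
python3 - <<'E'
from h import *
plan([('down',pt(1,.086),RR,7)])
E
```

```text
time_s: 31.88
time_s: 32.3
time_s: 32.72
time_s: 32.88
position: [0.4604, -0.3211, 0.2491]
orientation: [180.0, -0.0, 84.3]
down x7 [-0.01, 0.01, 0.78, 0.0, -0.001, 0.001]
```

```bash
python3 -m jog '[[-0.02,0.01,0.78,0,0,0],[-0.01,0.01,0.78,0,0,0],[-0.01,0.01,0.78,0,0,0],[-0.01,0.01,0.78,0,0,0],[-0.01,0.01,0.78,0,0,0]]' | head -1
python3 -m jog '[[-0.02,0,0.78,0,0,0],[0,0,0.78,0,0,0],[0,0,0,0,0,0],[0,0,0,0,0,0]]' |grep -E 'pos|force'
python3 -m jog '[[0,0,0,0,0,0],[0,0,0,0,0,0],[0,0,0,0,0,0],[0,0,0,0,0,0],[0,0,0,0,0,0]]' 1 
python3 -m jog '[[0,0,-0.5,0,0,0],[0,0,-0.8,0,0,0],[0,0,-0.85,0,0,0],[0,0,-0.85,0,0,0],[0,0,-0.85,0,0,0]]' |grep -E 'force'
python3 -m jog '[[0,0,-0.85,0,0,0],[0,0,-0.85,0,0,0],[0,0,-0.6,0,0,0],[0,0,-0.3,0,0,0]]' |grep -E 'pos|force|wid'
python3 -m jog '[[0.78,0.17,0.19,-0.316,0.034,-0.192],[0.78,0.17,0.19,-0.316,0.034,-0.192],[0.78,0.17,0.19,-0.316,0.034,-0.192],[0.78,0.17,0.19,-0.316,0.034,-0.192],[0.78,0.17,0.19,-0.316,0.034,-0.192]]' | head -1
python3 -m jog '[[0.78,0.17,0.19,-0.316,0.034,-0.192],[0.78,0.17,0.19,-0.316,0.034,-0.192],[0.78,0.17,0.19,-0.316,0.034,-0.192],[0.78,0.17,0.19,-0.316,0.034,-0.192],[0.78,0.17,0.19,-0.316,0.034,-0.192]]' | head -1
python3 -m jog '[[0.78,0.17,0.19,-0.316,0.034,-0.192],[0,0,0,0,0,0],[0,0,0,0,0,0],[0,0,0,0,0,0]]'
python3 - <<'E'
from h import *
plan([('pre',ps(-.068,0.03,0,.078),RS,4)])
E
```

```text
time_s: 33.3
position: [0.4611, -0.3232, 0.0855]
contact_force: [0.1, -0.1, -0.3]
time_s: 34.05
position: [0.4626, -0.3251, 0.088]
orientation: [179.8, 0.1, 84.3]
contact_force: [-3.1, 1.5, 7.1]
width: 0.085
contact_force: [0.9, -0.3, -1.2]
position: [0.4632, -0.3256, 0.2836]
contact_force: [0.1, -0.6, -0.7]
width: 0.087
time_s: 35.22
time_s: 35.63
time_s: 35.97
position: [0.5276, -0.0677, 0.2287]
orientation: [159.9, 0.1, 96.5]
contact_force: [-0.6, -0.2, -1.4]
width: 0.084
pre x4 [0.01, 0.02, 0.72, 0.003, 0.003, 0.0]
```

```bash
python3 -m jog '[[0.01,0.01,0.72,0,0,0],[0.01,0.01,0.72,0,0,0],[0.01,0.01,0.72,0,0,0],[0.01,0.01,0.72,0,0,0]]'|grep -E 'pos|force'
python3 -m jog '[[0,0,0.3,0,0,0],[0,0,0.3,0,0,0],[0,0,0.2,0,0,0],[0,0,0.1,0,0,0],[0,0,0,0,0,0]]'|grep -E 'pos|force'
python3 -m jog '[[0,-0.05,0.05,0,0,0],[0,-0.05,0,0,0,0],[0,0,0,0,0,0]]'|grep -E 'pos|force'
python3 -m jog '[[0,-0.03,0.04,0,0,0],[0,0,0,0,0,0]]'|grep -E 'pos|force'
python3 -m jog '[[0,0,0.03,0,0,0],[0,0,0,0,0,0]]'|grep -E 'pos|force'
```

```text
position: [0.5591, -0.0641, 0.1475]
contact_force: [0.1, -0.8, -0.8]
position: [0.5673, -0.062, 0.1223]
contact_force: [0.7, 0.0, -1.4]
position: [0.5665, -0.0621, 0.1216]
contact_force: [4.6, 0.2, -1.8]
position: [0.5668, -0.0622, 0.1206]
contact_force: [5.4, 0.8, 3.2]
position: [0.5671, -0.0622, 0.1196]
contact_force: [5.9, 1.1, 4.4]
```

```bash
python3 -m jog '[[0,0,0.03,0,0,0],[0,0,0,0,0,0]]'|grep -E 'pos|force'
python3 -m jog '[[0,-0.04,0.01,0,0,0],[0,0,0,0,0,0]]'|grep -E 'pos|force'
python3 -m jog '[[0,0,0,0,0,0],[0,0,0,0,0,0],[0,0,0,0,0,0],[0,0,0,0,0,0]]' 0.7 |grep -E 'pos|force|wid'
python3 -m jog '[[0,0,-0.3,0,0,0],[0,0,-0.6,0,0,0],[0,0,-0.8,0,0,0],[0,0,-0.8,0,0,0],[0,0,-0.4,0,0,0]]'|grep -E 'pos|force'
python3 -m jog '[[0,0,0,0,0,0],[0,0,0,0,0,0]]'|grep -E 'pos|force'
python3 chk.py -.068 0
python3 - <<'E'
from h import *
y=-.136; g=.078
plan([('swing back',pt(0,.25),RR)])
plan([('swing',ps(y,.12,0,g),RS)],(pt(0,.283),RR))
E
```

```text
position: [0.5672, -0.0622, 0.1196]
contact_force: [-2.5, 1.4, 15.5]
position: [0.5672, -0.0622, 0.1196]
contact_force: [0.1, 1.5, 14.7]
position: [0.5626, -0.062, 0.115]
contact_force: [0.0, -0.6, -0.2]
width: 0.3
position: [0.5343, -0.0657, 0.2007]
contact_force: [1.4, 0.1, -0.7]
position: [0.5346, -0.0656, 0.1986]
contact_force: [-0.5, 0.5, -0.1]
scene -0.068 470 face at bottom 0.0079 lean 0.353 rad rms 0.0009 top h 0.1121 y ctr 0.0116
scene 0.0 422 face at bottom 0.0087 lean 0.365 rad rms 0.0009 top h 0.1123 y ctr 0.0000
wrist -0.068 few
wrist 0.0 few
swing back x11 [-0.76, -0.33, -0.23, 0.316, -0.034, 0.192]
swing x9 [0.69, 0.4, 0.26, -0.386, 0.041, -0.235]
```

```bash
python3 -m jog '[[-0.76,-0.33,-0.23,0.316,-0.034,0.192],[-0.76,-0.33,-0.23,0.316,-0.034,0.192],[-0.76,-0.33,-0.23,0.316,-0.034,0.192],[-0.76,-0.33,-0.23,0.316,-0.034,0.192],[-0.76,-0.33,-0.23,0.316,-0.034,0.192]]' | head -1
python3 -m jog '[[-0.76,-0.33,-0.23,0.316,-0.034,0.192],[-0.76,-0.33,-0.23,0.316,-0.034,0.192],[-0.76,-0.33,-0.23,0.316,-0.034,0.192],[-0.76,-0.33,-0.23,0.316,-0.034,0.192],[-0.76,-0.33,-0.23,0.316,-0.034,0.192]]' | head -1
python3 -m jog '[[-0.76,-0.33,-0.23,0.316,-0.034,0.192],[0,0,0,0,0,0],[0,0,0,0,0,0],[0,0,0,0,0,0]]' | head -3
python3 - <<'E'
from h import *
plan([('down',pt(0,.086),RR,7)])
E
```

```text
time_s: 39.07
time_s: 39.48
time_s: 39.82
position: [0.4178, -0.3177, 0.2485]
orientation: [-180.0, -0.1, 84.3]
down x7 [-0.01, -0.0, 0.77, -0.0, -0.002, 0.0]
```

```bash
python3 -m jog '[[-0.01,0,0.77,0,0,0],[-0.01,0,0.77,0,0,0],[-0.01,0,0.77,0,0,0],[-0.01,0,0.77,0,0,0],[-0.01,0,0.77,0,0,0]]' | head -1
python3 -m jog '[[0,0,0.77,0,0,0],[0,0,0.77,0,0,0],[0,0,0,0,0,0],[0,0,0,0,0,0]]' |grep -E 'pos|force'
python3 -m jog '[[0,0,0,0,0,0],[0,0,0,0,0,0],[0,0,0,0,0,0],[0,0,0,0,0,0],[0,0,0,0,0,0]]' 1 
python3 -m jog '[[0,0,-0.5,0,0,0],[0,0,-0.8,0,0,0],[0,0,-0.85,0,0,0],[0,0,-0.85,0,0,0],[0,0,-0.85,0,0,0]]' |grep -E 'force'
python3 -m jog '[[0,0,-0.85,0,0,0],[0,0,-0.85,0,0,0],[0,0,-0.6,0,0,0],[0,0,-0.3,0,0,0]]' |grep -E 'pos|force|wid'
python3 -m jog '[[0.69,0.4,0.26,-0.386,0.041,-0.235],[0.69,0.4,0.26,-0.386,0.041,-0.235],[0.69,0.4,0.26,-0.386,0.041,-0.235],[0.69,0.4,0.26,-0.386,0.041,-0.235],[0.69,0.4,0.26,-0.386,0.041,-0.235]]' | head -1
python3 -m jog '[[0.69,0.4,0.26,-0.386,0.041,-0.235],[0.69,0.4,0.26,-0.386,0.041,-0.235],[0.69,0.4,0.26,-0.386,0.041,-0.235],[0.69,0.4,0.26,-0.386,0.041,-0.235],[0,0,0,0,0,0]]' | head -1
python3 -m jog '[[0,0,0,0,0,0],[0,0,0,0,0,0],[0,0,0,0,0,0]]'
python3 - <<'E'
from h import *
plan([('pre',ps(-.136,0.03,0,.078),RS,4)])
E
```

```text
time_s: 40.23
position: [0.417, -0.318, 0.0871]
contact_force: [-0.1, -0.9, 0.0]
time_s: 40.98
position: [0.4181, -0.32, 0.0896]
orientation: [179.9, 0.1, 84.3]
contact_force: [-4.2, 2.3, 7.2]
width: 0.082
contact_force: [-0.8, -0.5, -1.4]
position: [0.4193, -0.3207, 0.2855]
contact_force: [0.5, -0.3, -0.5]
width: 0.082
time_s: 42.15
time_s: 42.57
time_s: 42.82
position: [0.5358, -0.1346, 0.2309]
orientation: [159.9, 0.1, 96.4]
contact_force: [-0.9, 0.5, -0.8]
width: 0.085
pre x4 [0.01, 0.01, 0.74, 0.003, 0.004, -0.001]
```

```bash
python3 -m jog '[[0.01,0.01,0.74,0,0,0],[0.01,0.01,0.74,0,0,0],[0.01,0.01,0.74,0,0,0],[0.01,0.01,0.74,0,0,0]]'|grep -E 'pos|force'
python3 -m jog '[[0,0,0.3,0,0,0],[0,0,0.3,0,0,0],[0,0,0.2,0,0,0],[0,0,0.1,0,0,0],[0,0,0,0,0,0]]'|grep -E 'pos|force'
python3 -m jog '[[0,-0.05,0.03,0,0,0],[0,-0.05,0,0,0,0],[0,0,0,0,0,0]]'|grep -E 'pos|force'
python3 -m jog '[[0,-0.03,0.03,0,0,0],[0,0,0,0,0,0]]'|grep -E 'pos|force'
python3 -m jog '[[0,0,0.03,0,0,0],[0,0,0,0,0,0]]'|grep -E 'pos|force'
```

```text
position: [0.5676, -0.1303, 0.1472]
contact_force: [0.5, -0.5, -0.3]
position: [0.5766, -0.1286, 0.1227]
contact_force: [0.4, 0.2, -0.7]
position: [0.5744, -0.1287, 0.1214]
contact_force: [2.0, 1.6, -0.1]
position: [0.5744, -0.1288, 0.1213]
contact_force: [-2.8, 0.7, 8.4]
position: [0.5747, -0.1288, 0.1213]
contact_force: [-8.8, 0.6, 18.7]
```

```bash
python3 -m jog '[[0,-0.06,-0.04,0,0,0],[0,-0.04,0,0,0,0],[0,0,0,0,0,0]]'|grep -E 'pos|force'
python3 -m jog '[[0,0,0,0,0,0],[0,0,0,0,0,0],[0,0,0,0,0,0],[0,0,0,0,0,0]]' 0.7 |grep -E 'pos|force|wid'
python3 -m jog '[[0,0,-0.3,0,0,0],[0,0,-0.6,0,0,0],[0,0,-0.8,0,0,0],[0,0,-0.8,0,0,0],[0,0,-0.6,0,0,0]]'|grep -E 'pos|force'
python3 -m jog '[[0,0,-0.8,0,0,0],[0,0,-0.8,0,0,0],[0,0,-0.4,0,0,0],[0,0,0,0,0,0],[0,0,0,0,0,0]]'|grep -E 'pos|force'
python3 chk.py -.136 -.068 0 .068 .136
python3 - <<'E'
from h import *
f=grab('scene'); cv2.imwrite('pics/s2.png',cv2.resize(f['image'][80:330,130:450,::-1],None,fx=2.4,fy=2.4))
W=cloud(f); m=[d for d in models.trace('wheel','scene')]
for d in m[:2]: Q=W[d['pixels']]; print(d['p'],d['rect'],np.nanmedian(Q,0))
plan([('mid',[.45,.08,.34],E_(180,0,100))])
E
```

```text
position: [0.574, -0.129, 0.1217]
contact_force: [5.8, 1.1, 4.4]
position: [0.5693, -0.1288, 0.1178]
contact_force: [-0.2, -0.8, -0.1]
width: 0.299
position: [0.5379, -0.1325, 0.2079]
contact_force: [0.2, 0.1, -0.1]
position: [0.5181, -0.1349, 0.263]
contact_force: [0.4, 0.2, -1.1]
scene -0.136 522 face at bottom 0.0085 lean 0.362 rad rms 0.0009 top h 0.1120 y ctr 0.0118
scene -0.068 464 face at bottom 0.0079 lean 0.353 rad rms 0.0009 top h 0.1123 y ctr 0.0002
scene 0.0 424 face at bottom 0.0088 lean 0.367 rad rms 0.0009 top h 0.1120 y ctr 0.0001
scene 0.068 372 face at bottom 0.0083 lean 0.359 rad rms 0.0009 top h 0.1122 y ctr -0.0003
scene 0.136 349 face at bottom 0.0079 lean 0.357 rad rms 0.0016 top h 0.1123 y ctr -0.0089
wrist -0.136 few
wrist -0.068 few
wrist 0.0 few
wrist 0.068 few
wrist 0.136 few
0.68 [260.2, 166.0, 107.6, 115.9] [ 0.6137598  -0.02780318  0.04571902]
0.6 [271.0, 157.4, 34.4, 31.4] [0.45263871 0.04313677 0.01434754]
mid x10 [0.74, -0.07, -0.29, 0.348, 0.011, -0.06]
```

View pics/s2.png

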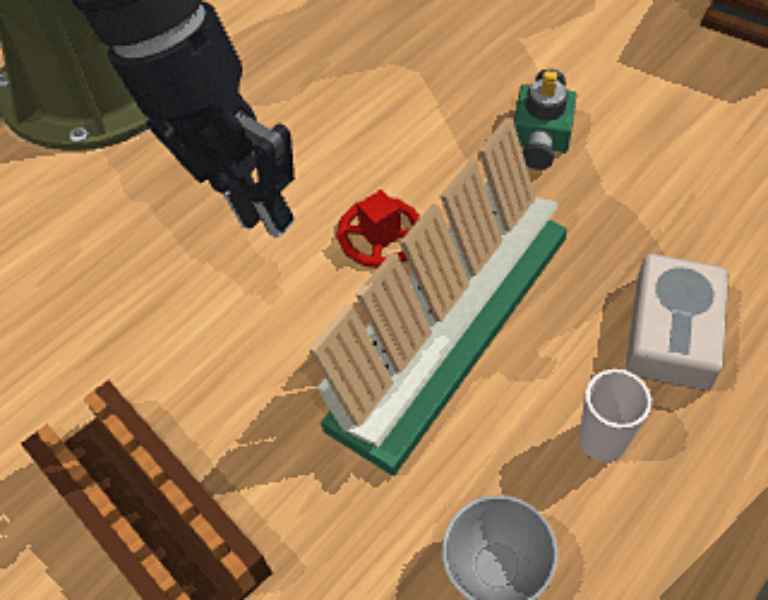

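All five tiles are in place (leans 0.35 to 0.37 rad), and the rack is empty. The wheel has been knocked toward the stand, now at about (378,230) in the crop, so I take a close look from above.

```bash
python3 -m jog '[[0.6,-0.3,-0.35,0.5,0,0],[0.6,-0.3,-0.35,0.5,0,0],[0.6,-0.3,-0.2,0.5,0,0],[0.6,-0.3,-0.1,0.5,0,0],[0.5,-0.1,0,0.5,0,0]]' 0 | head -1
python3 -m jog '[[0.5,0,0,0.5,0,0],[0.5,0,0,0.5,0,0],[0,0,0,0,0,0],[0,0,0,0,0,0],[0,0,0,0,0,0]]'
cat > wh.py <<'E'
from h import *
import sys
f=grab('wrist',sys.argv[1]); W=cloud(f); P=W[~np.isnan(W[...,0])]
I=f['image'].astype(int)[~np.isnan(W[...,0])]
red=(I[:,0]>80)&(I[:,1]<60)&(I[:,2]<60)
t=P[red&(P[:,2]>.045)&(P[:,2]<.06)]; r=P[red&(P[:,2]<.02)]
if len(t): print('hub top',len(t),t.mean(0).round(4),cv2.minAreaRect((t[:,:2]*1000).astype(np.float32)))
if len(r): print('ring',len(r),cv2.minEnclosingCircle((r[:,:2]*1000).astype(np.float32)))
b=(I[:,0]>I[:,2]+60)&(P[:,2]>.075)&(P[:,2]<.1)&(np.hypot(P[:,0]-.492,P[:,1]-.303)<.03); t=P[b]
if len(t): print('spindle',len(t),t.mean(0).round(4),t[:,2].max())
t=t[t[:,2]>.087] if len(t) else t
if len(t)>4: print('sp top',len(t),t.mean(0).round(4),cv2.minAreaRect((t[:,:2]*1000).astype(np.float32)))
k=(np.hypot(P[:,0]-.492,P[:,1]-.303)<.03)&(P[:,2]>.062)&(P[:,2]<.068); t=P[k]
if len(t)>10: print('shoulder',len(t),cv2.minEnclosingCircle((t[:,:2]*1000).astype(np.float32)))
k=(np.hypot(P[:,0]-.492,P[:,1]-.303)<.06)&(P[:,2]>.037)&(P[:,2]<.042)&(I[:,1]>I[:,0]+20); t=P[k]
if len(t)>10: print('block',len(t),cv2.minAreaRect((t[:,:2]*1000).astype(np.float32)))
E
python3 wh.py w3.png
```

```text
time_s: 46.18
time_s: 46.6
position: [0.4585, -0.0239, 0.2796]
orientation: [-180.0, 0.1, 96.5]
contact_force: [0.0, -0.0, 0.2]
width: 0.999
hub top 895 [0.4452 0.0458 0.0531] ((419.9521179199219, -111.72023010253906), (369.7919921875, 34.842689514160156), 80.93304443359375)
ring 1527 ((447.143310546875, 53.614662170410156), 50.58390426635742)
```

View pics/w3.png

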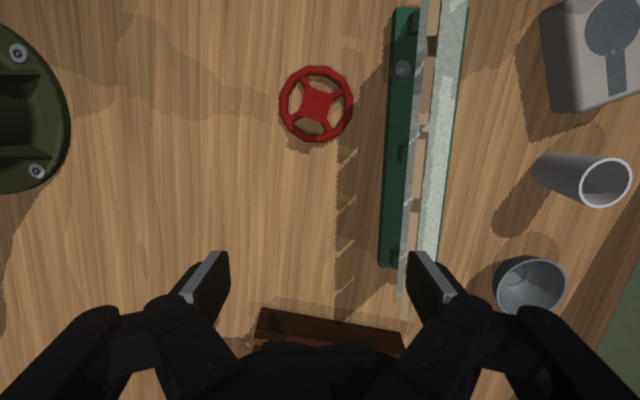

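The wheel is at (315,103), upright; the tiles are seen edge-on at right. I compute the hub yaw with an outlier filter and move to look at the spindle.

```bash
sed -i 's/red=(I/near=np.hypot(P[:,0]-.447,P[:,1]-.053)<.07\nred=near\&(I/' wh.py
python3 wh.py w4.png
python3 -m jog '[[0.8,-0.1,0,0,0,0],[0.8,-0.1,0,0,0,0],[0.8,-0.1,0,0,0,0],[0.8,-0.1,0,0,0,0],[0.8,-0.1,0,0,0,0]]' | head -1
python3 -m jog '[[0.8,-0.1,0,0,0,0],[0.8,-0.1,0,0,0,0],[0.8,-0.1,0,0,0,0],[0.5,-0.1,0,0,0,0],[0,0,0,0,0,0]]' | head -1
python3 -m jog '[[0,0,0,0,0,0],[0,0,0,0,0,0],[0,0,0,0,0,0]]'
python3 wh.py w5.png
python3 -c "
import cv2;i=cv2.imread('pics/w5.png')[0:260,200:520];cv2.imwrite('pics/w5c.png',cv2.resize(i,None,fx=2.3,fy=2.3))"
```

```text
hub top 867 [0.4464 0.0539 0.053 ] ((446.3726806640625, 53.6871223449707), (33.704376220703125, 33.89653778076172), 78.9458236694336)
ring 1525 ((446.7449951171875, 54.39647674560547), 50.26718521118164)
time_s: 47.12
time_s: 47.53
time_s: 47.78
position: [0.4087, 0.1779, 0.2803]
orientation: [180.0, 0.1, 96.4]
contact_force: [0.7, 0.7, -0.9]
width: 1.003
hub top 570 [0.4466 0.0546 0.0529] ((446.6898498535156, 54.17253494262695), (34.40083312988281, 34.086509704589844), 79.4571304321289)
ring 1094 ((447.5916442871094, 51.126930236816406), 52.583473205566406)
spindle 186 [0.4909 0.3072 0.0913] 0.09387900517746423
sp top 186 [0.4909 0.3072 0.0913] ((491.13507080078125, 307.056884765625), (14.701896667480469, 14.537384986877441), 28.450048446655273)
shoulder 1203 ((490.8105163574219, 306.4014892578125), 24.062042236328125)
block 1080 ((490.6672668457031, 307.35455322265625), (67.2018814086914, 67.37173461914062), 29.41950225830078)
```

View pics/w5c.png

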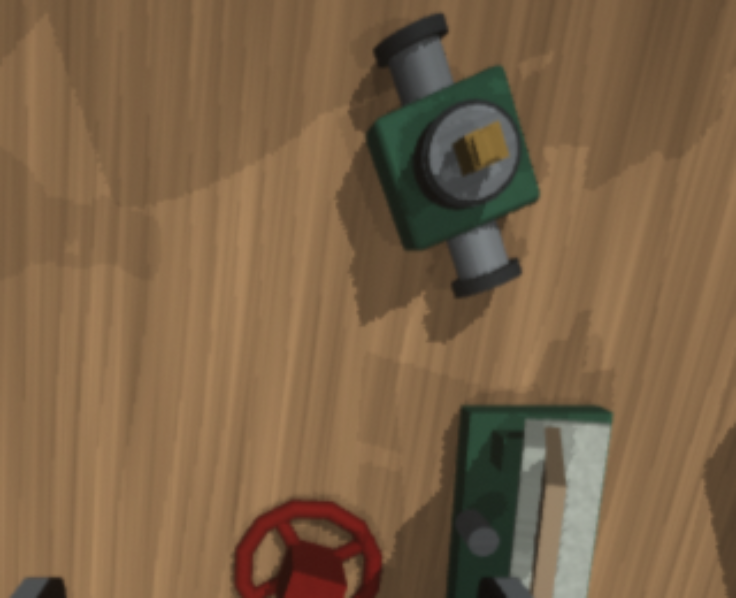

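```bash
python3 - <<'E'
from h import *
s=sensors.state(); print(s['joints'].round(1),s['orientation'].round(1))
H=[.4465,.054]
plan([('hover',H+[.15],E_(180,0,79.2)),('down',H+[.022],E_(180,0,79.2))])
E
```

```text
[ 2.360e+01  3.000e-01 -1.730e+01  7.240e+01 -1.000e-01  1.072e+02] [1.80e+02 1.00e-01 9.64e+01]
hover x8 [-0.51, 0.17, 0.54, 0.001, 0.002, 0.375]
down x5 [0.0, -0.0, 0.85, 0.0, 0.0, 0.0]
```

```bash
python3 -m jog '[[-0.51,0.17,0.54,0,0,0.375],[-0.51,0.17,0.54,0,0,0.375],[-0.51,0.17,0.54,0,0,0.375],[-0.51,0.17,0.54,0,0,0.375],[-0.51,0.17,0.54,0,0,0.375]]' 0.3 | head -1
python3 -m jog '[[-0.51,0.17,0.54,0,0,0.375],[-0.51,0.17,0.54,0,0,0.375],[-0.51,0.17,0.54,0,0,0.375],[0,0,0,0,0,0],[0,0,0,0,0,0]]' | head -1
python3 -m jog '[[0,0,0,0,0,0],[0,0,0,0,0,0]]'
python3 wh.py w6.png
python3 - <<'E'
from h import *
H=[.4465,.054]
plan([('down',H+[.022],E_(180,0,79.2),5)])
E
```

```text
time_s: 48.25
time_s: 48.67
time_s: 48.83
position: [0.4476, 0.0566, 0.1517]
orientation: [179.9, 0.0, 79.3]
contact_force: [0.8, 0.5, 0.2]
width: 0.703
hub top 1567 [0.4466 0.0545 0.0529] ((446.5428161621094, 53.8766975402832), (34.24900817871094, 33.61622619628906), 78.86336517333984)
ring 3080 ((447.3973693847656, 52.7635383605957), 50.96155548095703)
down x5 [-0.02, -0.01, 0.87, 0.004, 0.001, 0.006]
```

```bash
python3 -m jog '[[-0.02,-0.01,0.87,0,0,0.01],[-0.02,-0.01,0.87,0,0,0.01],[-0.02,-0.01,0.87,0,0,0],[-0.02,0,0.87,0,0,0],[0,0,0.8,0,0,0]]' |grep -E 'pos|force'
python3 -m jog '[[0,0,0,0,0,0],[0,0,0,0,0,0]]'|grep -E 'pos|ori|force'
python3 -m jog '[[0,0,0,0,0,0],[0,0,0,0,0,0],[0,0,0,0,0,0],[0,0,0,0,0,0],[0,0,0,0,0,0]]' 1
python3 -m jog '[[0,0,-0.3,0,0,0],[0,0,-0.6,0,0,0],[0,0,-0.8,0,0,0],[0,0,-0.8,0,0,0],[0,0,-0.8,0,0,0]]'|grep -E 'pos|force'
python3 -m jog '[[0,0,-0.6,0,0,0],[0,0,-0.3,0,0,0],[0,0,0,0,0,0],[0,0,0,0,0,0]]'
python3 - <<'E'
from h import *
plan([('over',[.491,.307,.155],E_(180,0,118.8))])
f=grab('side'); cv2.imwrite('pics/side1.png',cv2.resize(f['image'][120:280,180:420,::-1],None,fx=3,fy=3))
E
```

```text
position: [0.4461, 0.0546, 0.0219]
contact_force: [0.4, -0.3, -0.2]
position: [0.4448, 0.0543, 0.0222]
orientation: [-179.9, 0.1, 79.3]
contact_force: [-0.4, -0.5, 0.3]
time_s: 49.88
position: [0.4476, 0.0543, 0.0243]
orientation: [179.8, -0.0, 79.2]
contact_force: [0.0, 0.2, 7.3]
width: 0.387
position: [0.4451, 0.0539, 0.1231]
contact_force: [0.7, 0.4, -3.9]
time_s: 50.63
position: [0.4456, 0.054, 0.1485]
orientation: [179.9, 0.1, 79.2]
contact_force: [0.4, -0.7, -3.8]
width: 0.39
over x10 [0.83, 0.26, -0.02, 0.001, 0.001, -0.691]
```

View pics/side1.png

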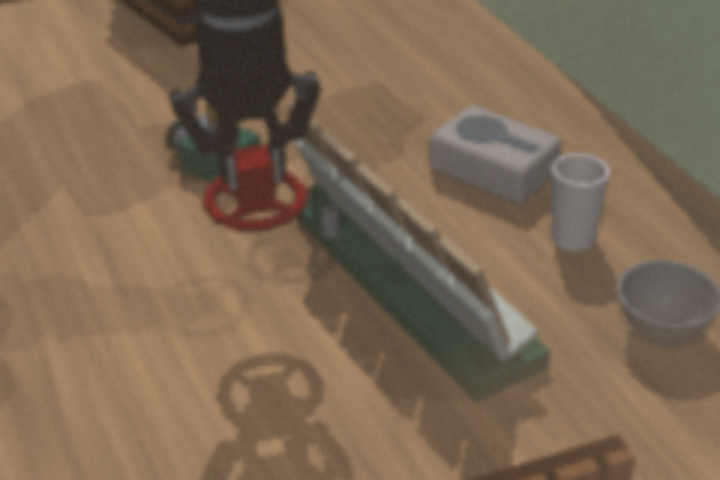

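The wheel is held level at (255,180) in the crop, with the tiles still leaning. I raise it, go over the valve, and look once on the way.

```bash
python3 -m jog '[[0,0,-0.8,0,0,0],[0,0,-0.8,0,0,0],[0,0,-0.8,0,0,0],[0,0,-0.6,0,0,0],[0,0,-0.3,0,0,0]]'|head -1
python3 -m jog '[[0.83,0.26,0,0,0,-0.691],[0.83,0.26,0,0,0,-0.691],[0.83,0.26,0,0,0,-0.691],[0.83,0.26,0,0,0,-0.691],[0.83,0.26,0,0,0,-0.691]]'|head -1
python3 -m jog '[[0.4,0.1,0,0,0,-0.691],[0,0,0,0,0,-0.691],[0,0,0,0,0,-0.691],[0,0,0,0,0,-0.691],[0,0,0,0,0,-0.691]]'|head -1
python3 -m jog '[[0,0,0,0,0,0],[0,0,0,0,0,0],[0,0,0,0,0,0]]'
python3 wh.py w7.png
python3 - <<'E'
from h import *
plan([('over',[.491,.307,.20],E_(180,0,118.8))])
E
```

```text
time_s: 51.1
time_s: 51.52
time_s: 51.93
time_s: 52.18
position: [0.4912, 0.188, 0.2461]
orientation: [-179.9, 0.0, 118.7]
contact_force: [-0.4, 0.3, -3.0]
width: 0.387
ring 1 ((472.01263427734375, 41.45058059692383), 9.999999747378752e-05)
spindle 285 [0.4907 0.3066 0.0906] 0.09381828346104643
sp top 274 [0.4907 0.3066 0.0908] ((490.7475891113281, 306.69879150390625), (15.95678997039795, 14.918137550354004), 28.982200622558594)
shoulder 1444 ((490.91748046875, 306.2723388671875), 24.031801223754883)
block 1759 ((490.8980712890625, 306.70233154296875), (67.99868774414062, 67.1003646850586), 28.760269165039062)
over x5 [0.7, 0.38, 0.31, -0.003, 0.002, -0.003]
```

```bash
python3 -m jog '[[0.7,0.38,0.31,0,0,0],[0.7,0.38,0.31,0,0,0],[0.7,0.38,0.31,0,0,0],[0.7,0.38,0.31,0,0,0],[0.69,0.38,0.31,0,0,0]]'|head -1
python3 -m jog '[[0,0,0,0,0,0],[0,0,0,0,0,0],[0,0,0,0,0,0],[0,0,0,0,0,0]]'
python3 - <<'E'
from h import *
plan([('over',[.4907,.3066,.125],E_(180,0,118.9),4)])
E
```

```text
time_s: 52.65
time_s: 52.98
position: [0.4914, 0.3067, 0.2009]
orientation: [-180.0, 0.1, 118.7]
contact_force: [0.6, -0.5, -3.2]
width: 0.391
over x4 [0.0, -0.01, 0.63, -0.0, 0.003, -0.008]
```

```bash
python3 -m jog '[[0,-0.01,0.63,0,0,-0.01],[0,-0.01,0.63,0,0,-0.01],[0,0,0.63,0,0,-0.01],[0,0,0.63,0,0,0],[0,0,0,0,0,0]]'|head -1
python3 -m jog '[[0,0,0,0,0,0],[0,0,0,0,0,0]]'|grep -E 'pos|ori|force'
python3 -m jog '[[0,0,0.2,0,0,0],[0,0,0.1,0,0,0],[0,0,0,0,0,0]]'|grep -E 'pos|ori|force'
python3 -m jog '[[0,0,0.1,0,0,0],[0,0,0,0,0,0]]'|grep -E 'pos|ori|force'
python3 -m jog '[[0,0,0.1,0,0,0],[0,0,0,0,0,0]]'|grep -E 'pos|ori|force'
```

```text
time_s: 53.4
position: [0.4915, 0.3069, 0.1263]
orientation: [179.9, 0.1, 118.9]
contact_force: [1.0, -0.1, -3.0]
position: [0.4907, 0.3069, 0.1159]
orientation: [-180.0, 0.1, 119.0]
contact_force: [-0.5, -0.6, -4.1]
position: [0.4906, 0.3069, 0.1127]
orientation: [-180.0, 0.1, 119.0]
contact_force: [-0.6, -0.3, -3.8]
position: [0.4905, 0.3069, 0.1095]
orientation: [-179.9, 0.1, 119.0]
contact_force: [-0.3, -0.7, -2.6]
```

```bash
python3 -m jog '[[0,0,0.15,0,0,0],[0,0,0.15,0,0,0],[0,0,0.1,0,0,0],[0,0,0,0,0,0]]'|grep -E 'pos|force'
python3 -m jog '[[0,0,0.1,0,0,0],[0,0,0.05,0,0,0],[0,0,0,0,0,0]]'|grep -E 'pos|force'
python3 -m jog '[[0,0,0.06,0,0,0],[0,0,0,0,0,0],[0,0,0,0,0,0]]'|grep -E 'pos|force'
python3 -m jog '[[0,0,0.06,0,0,0],[0,0,0,0,0,0],[0,0,0,0,0,0]]'|grep -E 'pos|ori|force'
```

```text
position: [0.4904, 0.3068, 0.097]
contact_force: [0.1, 0.6, -3.1]
position: [0.4904, 0.3068, 0.093]
contact_force: [-0.1, 0.1, -3.2]
position: [0.4907, 0.307, 0.0916]
contact_force: [-0.4, -0.1, -2.7]
position: [0.4907, 0.3069, 0.0898]
orientation: [-180.0, 0.1, 119.0]
contact_force: [-0.3, -0.3, -3.4]
```

```bash
python3 -m jog '[[0,0,0.04,0,0,0],[0,0,0,0,0,0],[0,0,0,0,0,0]]'|grep -E 'pos|force'
python3 -m jog '[[0,0,0.04,0,0,0],[0,0,0,0,0,0],[0,0,0,0,0,0]]'|grep -E 'pos|force'
python3 -m jog '[[0,0,0.04,0,0,0],[0,0,0,0,0,0],[0,0,0,0,0,0]]'|grep -E 'pos|ori|force'
```

```text
position: [0.4909, 0.307, 0.0893]
contact_force: [-2.0, -0.8, 4.6]
position: [0.4909, 0.3071, 0.0892]
contact_force: [-4.7, -3.3, 13.9]
position: [0.4909, 0.3071, 0.0891]
orientation: [179.9, 0.1, 119.0]
contact_force: [-7.6, -6.0, 22.9]
```

The wheel is fully down (TCP z 0.089, as expected). Now I turn it anticlockwise.

```bash
T='time|ori|pos|force'
python3 -m jog '[[0,0,-0.06,0,0,-0.5],[0,0,0,0,0,-0.6],[0,0,0,0,0,-0.6],[0,0,0,0,0,-0.6],[0,0,0,0,0,-0.6]]'|grep -E "$T"
python3 -m jog '[[0,0,0,0,0,-0.6],[0,0,0,0,0,-0.6],[0,0,0,0,0,-0.6],[0,0,0,0,0,-0.6],[0,0,0,0,0,-0.6]]'|grep -E "$T"
python3 -m jog '[[0,0,0,0,0,-0.6],[0,0,0,0,0,-0.6],[0,0,0,0,0,-0.6],[0,0,0,0,0,-0.6],[0,0,0,0,0,-0.6]]'|grep -E "$T"
python3 -m jog '[[0,0,0,0,0,-0.6],[0,0,0,0,0,-0.6],[0,0,0,0,0,-0.6],[0,0,0,0,0,-0.6],[0,0,0,0,0,-0.6]]'|grep -E "$T"
python3 -m jog '[[0,0,0,0,0,-0.6],[0,0,0,0,0,-0.6],[0,0,0,0,0,-0.6],[0,0,0,0,0,0],[0,0,0,0,0,0]]'|grep -E "$T"
python3 -c "
from rig import sensors;s=sensors.state();print(s['wrist_torque'],s['joints'].round(1))"
```

```text
time_s: 56.4
position: [0.4916, 0.3075, 0.0893]
orientation: [179.9, 0.1, 135.7]
contact_force: [-1.7, -0.4, 5.8]
time_s: 56.82
position: [0.4917, 0.3077, 0.0893]
orientation: [179.9, 0.1, 152.9]
contact_force: [-1.5, -0.6, 5.2]
time_s: 57.23
position: [0.4917, 0.3077, 0.0893]
orientation: [180.0, 0.1, 170.1]
contact_force: [0.2, 0.2, 6.1]
time_s: 57.65
position: [0.4917, 0.3078, 0.0893]
orientation: [180.0, 0.1, -172.7]
contact_force: [-0.5, -0.1, 5.6]
time_s: 58.07
position: [0.4917, 0.3079, 0.0893]
orientation: [180.0, 0.1, -162.5]
contact_force: [-0.9, -0.1, 6.4]
[0.0181928  0.30308267 0.05348167] [ 32.1  21.1 -17.7  51.1  -0.   14.6]
```

```bash
T='ori|force'; Q='from rig import sensors;print(sensors.state()["wrist_torque"].round(2))'
python3 -m jog '[[0,0,0,0,0,-0.5],[0,0,0,0,0,-0.5],[0,0,0,0,0,-0.5],[0,0,0,0,0,0]]'|grep -E "$T"; python3 -c "$Q"
python3 -m jog '[[0,0,0,0,0,-0.3],[0,0,0,0,0,-0.3],[0,0,0,0,0,0]]'|grep -E "$T"; python3 -c "$Q"
python3 -m jog '[[0,0,0,0,0,-0.3],[0,0,0,0,0,-0.3],[0,0,0,0,0,0]]'|grep -E "$T"; python3 -c "$Q"
python3 -m jog '[[0,0,0,0,0,-0.3],[0,0,0,0,0,-0.3],[0,0,0,0,0,0]]'|grep -E "$T"; python3 -c "$Q"
```

```text
orientation: [-180.0, 0.1, -153.8]
contact_force: [-0.3, -0.4, 5.4]
[0.07 0.34 0.09]
orientation: [-180.0, 0.1, -150.4]
contact_force: [-0.1, 0.4, 6.4]
[0.12 0.37 0.05]
orientation: [-180.0, 0.1, -147.0]
contact_force: [-0.6, 0.1, 4.7]
[ 0.13  0.32 -0.02]
orientation: [-180.0, 0.1, -143.6]
contact_force: [-1.2, 0.8, 5.4]
[0.12 0.38 0.02]
```

```bash
T='ori|force'; Q='from rig import sensors;print(sensors.state()["wrist_torque"].round(2))'
python3 -m jog '[[0,0,0,0,0,-0.3],[0,0,0,0,0,-0.3],[0,0,0,0,0,0]]'|grep -E "$T"; python3 -c "$Q"
python3 -m jog '[[0,0,0,0,0,-0.3],[0,0,0,0,0,-0.3],[0,0,0,0,0,0]]'|grep -E "$T"; python3 -c "$Q"
python3 -m jog '[[0,0,0,0,0,-0.3],[0,0,0,0,0,0]]'|grep -E "$T"; python3 -c "$Q"
python3 -c "
from rig import sensors;s=sensors.state();print(s['joints'].round(1))
from h import *
f=grab('scene'); cv2.imwrite('pics/s3.png',cv2.resize(f['image'][80:200,280:440,::-1],None,fx=4.5,fy=4.5))"
```

```text
orientation: [-180.0, 0.1, -140.1]
contact_force: [-0.9, -0.0, 5.2]
[0.16 0.39 0.01]
orientation: [-180.0, 0.1, -136.7]
contact_force: [-1.3, 0.8, 5.6]
[ 0.21  0.47 -0.32]
orientation: [-180.0, 0.1, -135.1]
contact_force: [-1.5, 0.5, 6.9]
[ 0.23  0.44 -0.63]
[ 32.1  21.1 -17.7  51.1   0.  -12.9]
```

View pics/s3.png

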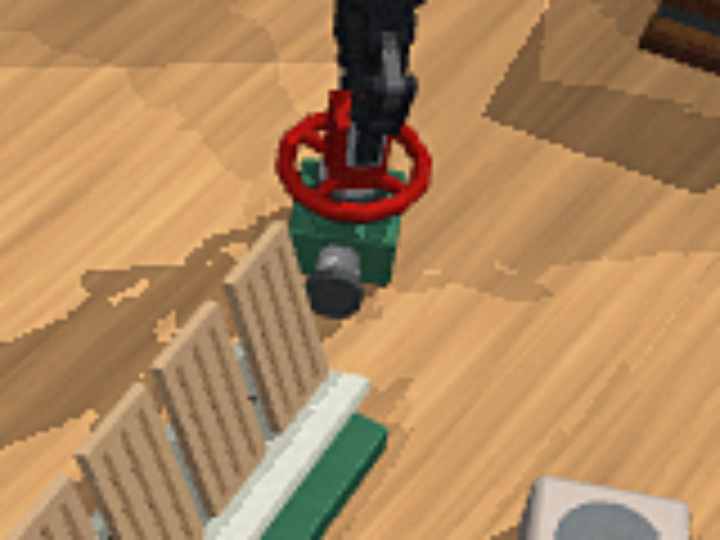

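The stop is reached: the torque jumps to −0.63 N m after about 105° of turn (90° plus play). The wheel sits level on the valve at (355,165). I relax a little and release.

```bash
python3 -m jog '[[0,0,0,0,0,0.3],[0,0,0,0,0,0]]'|grep -E 'ori|force'
python3 -m jog '[[0,0,0,0,0,0],[0,0,0,0,0,0],[0,0,0,0,0,0],[0,0,0,0,0,0],[0,0,0,0,0,0]]' 0.3
python3 -m jog '[[0,0,-0.2,0,0,0],[0,0,-0.4,0,0,0],[0,0,-0.8,0,0,0],[0,0,-0.8,0,0,0],[0,0,-0.8,0,0,0]]'|grep -E 'pos|force'
python3 -m jog '[[-0.3,0,-0.8,0,0,0],[-0.3,0,-0.6,0,0,0],[0,0,-0.3,0,0,0],[0,0,0,0,0,0],[0,0,0,0,0,0]]'|grep -E 'pos|force'
python3 chk.py -.136 -.068 0 .068 .136
python3 - <<'E'
from h import *
for c,fn in (('wrist','w8.png'),('scene','s4.png')):
    f=grab(c,fn); W=cloud(f); ok=~np.isnan(W[...,0]); P=W[ok]; I=f['image'].astype(int)[ok]
    red=(np.hypot(P[:,0]-.491,P[:,1]-.307)<.08)&(I[:,0]>80)&(I[:,1]<60)&(I[:,2]<60)
    t=P[red&(P[:,2]>.108)]; r=P[red&(P[:,2]<.085)]
    if len(t)>5: print(c,'hub',len(t),t.mean(0).round(4),cv2.minAreaRect((t[:,:2]*1000).astype(np.float32)))
    if len(r)>5:
        A=np.c_[r[:,:2],np.ones(len(r))]; print(c,'ring',len(r),np.median(r[:,2]).round(4),np.percentile(r[:,2],[5,95]).round(4),cv2.minEnclosingCircle((r[:,:2]*1000).astype(np.float32)))
E
python3 -c "
import cv2,numpy as np
a=cv2.imread('pics/w8.png');cv2.imwrite('pics/w8c.png',a)"
```

```text
orientation: [-180.0, 0.1, -136.8]
contact_force: [-2.3, 0.4, 6.0]
time_s: 60.45
position: [0.4907, 0.3069, 0.0879]
orientation: [-179.9, -0.0, -136.8]
contact_force: [0.5, -0.3, -0.0]
width: 0.699
position: [0.4905, 0.3069, 0.1793]
contact_force: [0.9, 0.7, 0.2]
position: [0.5035, 0.3192, 0.2287]
contact_force: [-0.4, -1.5, -0.8]
scene -0.136 533 face at bottom 0.0084 lean 0.361 rad rms 0.0009 top h 0.1123 y ctr 0.0116
scene -0.068 466 face at bottom 0.0080 lean 0.353 rad rms 0.0009 top h 0.1119 y ctr 0.0000
scene 0.0 420 face at bottom 0.0083 lean 0.359 rad rms 0.0009 top h 0.1121 y ctr -0.0004
scene 0.068 372 face at bottom 0.0079 lean 0.353 rad rms 0.0009 top h 0.1121 y ctr -0.0000
scene 0.136 355 face at bottom 0.0079 lean 0.357 rad rms 0.0016 top h 0.1120 y ctr -0.0092
wrist -0.136 few
wrist -0.068 few
wrist 0.0 52 face at bottom 0.0081 lean 0.366 rad rms 0.0001 top h 0.0794 y ctr 0.0444
wrist 0.068 244 face at bottom 0.0076 lean 0.359 rad rms 0.0001 top h 0.1131 y ctr 0.0187
wrist 0.136 206 face at bottom 0.0076 lean 0.359 rad rms 0.0001 top h 0.1131 y ctr -0.0086
wrist hub 1523 [0.4907 0.3061 0.118 ] ((490.94256591796875, 306.5599365234375), (33.95588684082031, 33.81166076660156), 42.1130256652832)
wrist ring 2725 0.0773 [0.0748 0.0787] ((490.0369873046875, 311.8641662597656), 57.461856842041016)
scene hub 129 [0.4941 0.3043 0.1166] ((492.7595520019531, 306.061279296875), (32.81363296508789, 36.82903289794922), 43.01227951049805)
scene ring 349 0.0765 [0.0708 0.0805] ((493.49853515625, 304.76385498046875), 49.12213134765625)
```

View pics/w8c.png

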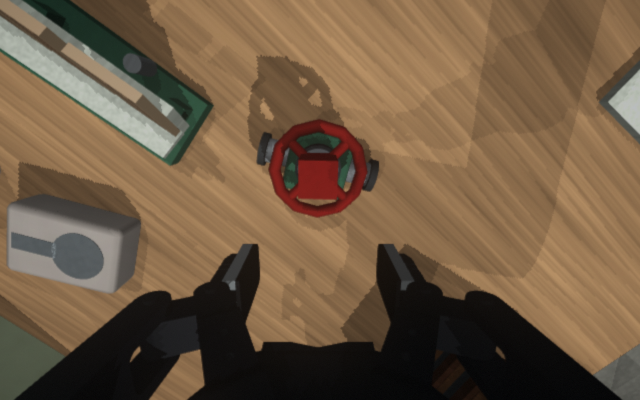

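The final look shows the wheel centred and level on the spindle (318,170), free of the fingers. Hub at (0.491, 0.3066), top at 0.117 to 0.118 m, so it is fully down. I hand in.

```bash
python3 -c "
from rig import job_done; print(job_done())"
```

```text
the job is handed in; nothing more can be done
None
```

All five tiles are on the drying stand and the handwheel is on the valve and turned to its stop. I handed the job in at about 61 s; it gives no verdict, so what follows is from my own last checks.

- **Tiles:** The final camera check has all five on the ledge, leaning 0.35 to 0.37 rad, with each face within 1 mm of where a flush tile would be. The first one leaned 0.445 rad when I first set it down, so I gripped it again and reseated it flat.
- **Wheel:** It was knocked a few centimetres toward the stand partway through, so I located it again before gripping it. It went on without jamming. It is now level, within about 1 mm of the spindle axis, with its hub top at 0.117 to 0.118 m (0.117 m is fully down).
- **Valve:** I could not read the valve angle directly. The wheel now sits 103° anticlockwise of closed, and the gripper torque rose to 0.63 N m as it met the stop. Taking off up to 10° of play on the square leaves at least 90°, so I take it as fully open.
- **Release and bystanders:** The gripper is open and clear of everything. I steered clear of the mould, bowl and beaker and never touched them, but I did not measure their positions again at the end.

The ring of the wheel measured 5 mm off centre in the wrist picture. I put that down to stray edge pixels, since the hub fit and the picture agree that it is centred.

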